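# Open the marker try-out corner of a miniatures stall

## Robot

A 6-joint arm with a two-finger parallel gripper is mounted at the origin on the work surface. World frame = base frame: x ahead of the robot, y to its left, z up, the work surface at z = 0. Lengths are in m, angles in rad, forces in N, time in s.
With the tool pointing down it reaches from about 0.35 to 0.775 m from the base axis. Payload 7.3 kg.
Tool frame: the origin (TCP) lies between the finger pads; the fingertips stand 8 mm ahead of it and the grasp point (between the pads) lies 11 mm behind it (robot.nose_length is the distance from the TCP to the fingertips, in m); z points along the fingers, y is the line along which they close (so a half turn about z gives the same grasp; the last joint's range is limited). The gripper opens to 92 mm and grips with 3 to 60 N. Pads are 19 mm wide; open, the fingers measure 130 mm over their backs; the gripper's body (75 mm by 190 mm) begins 47 mm behind the grasp point.
Start: joints at [0.98, 0.342, 1.524, -0, 1.275, -0.146], TCP at [0.226, 0.474, 0.235] pointing down, gripper open.
Joint ranges: [-2.53, 2.53], [-0.77, 2.02], [0.04, 2.7], [-1, 4.14], [0.28, 2.66], [-3.11, 3.11]. Speed limits (rad/s): [2.57, 2.57, 3.14, 3.14, 3.14, 3.14].

## Interface

Orientations are given as [roll, pitch, yaw] about the fixed x, y, z axes, in that order (R = Rz(yaw) Ry(pitch) Rx(roll)).
In Python, from cell import robot gives the robot as it stands. The module is installed in compiled form; this text tells all that it offers.
- The arm moves only by the shell command python3 -m jog 'ROWS' [FORCE]. ROWS is JSON, a list that holds one entry, the list of rows, each a list of 5 numbers: the gripper's target within -1 to 1 (fully open at 1, half-way at 0, shut at -1), then the shift along the tool's x, y, z in m, then the turn about the tool's z in rad. A call has 1 to 5 rows; each row is the pose to reach, as a shift and turn from the pose commanded when the call began, along the tool's axes at that moment; what a row does not reach only later rows make up. A row lasts 1/12 s, in which the tool goes at most 41.7 mm and 7.16 degrees, less where a joint would pass 70% of its speed; a pose out of reach is approached as far as the arm can. A call with a gripper value outside its range is refused whole. The fingers move at their own pace and stop on an object; FORCE is the grip in N (left out, the last holds). Time passes only in rows, so rows that repeat a pose let the fingers close. It gives the time, the measured TCP pose, the force, the opening and the grip force at its end, in the units of the state.
- robot.observe(): the state, without advancing time (a new reading comes with each control period).
- robot.read_camera(name): name is "scene" or "top"; returns the picture (420x560x3 uint8, red, green, blue); there is no depth.
- robot.camera_model(name): a dict with "camera_matrix" (3x3 intrinsics, pixels), "dist_coeffs" ([k1, k2, p1, p2, k3] as OpenCV has them; the pictures are not rectified), "position" and "attitude" of the camera in the world. Camera axes: x right, y down, z forward; pixel columns grow to the right and rows downward; lengths in m; the calibration is good to about 2 mm. A picture is of the moment at which its call begins. camera_model takes no time and is no camera call.
- robot.hand_in(): hands the job in; it is judged then, once.
The state is a dict: "time": time; "qpos": joint angles; "qvel": joint speeds; "joint_efforts": joint torques, N m; "tool_pos": TCP position; "tool_rot": TCP orientation; "contact_force": force on the tool from outside, world axes, zero at the start; "torque": the same for the moment, N m; "opening": finger opening in m; "grip_force": force on a finger pad.
Only numpy, scipy, OpenCV 4.12 (cv2) and the standard library are available. Lean on these libraries where they do the work, as an engineer would, in place of code of your own. Each camera call takes 0.05 s, during which the arm holds its last target. There are 200 camera calls.

## Task

Get the try-out corner ready: turn the upside-down yellow caddy mouth-up and stand it in the middle of the round cork mat; only then work every stuck cap off its marker in the rack, twisting it back and forth while pulling gently so that the marker is not dragged up out of the rack, and put all the caps in the caddy. Some markers have no cap; at the end the caddy must still stand mouth-up in the middle of the mat with all the caps in it, and the goods on display must be left where they are.

Things in the scene. Friction and masses are not known exactly. Their poses are not given: they have to be found in the camera images.
- caddy_mid (a point): Centre of the yellow open-topped oblong caddy: 100 long x 66 wide x 70 mm high, walls 3 mm, 220 g. x along the length, y across the width, z from mouth to floor: z up is mouth-down (as it starts, centre 35 mm up), z down is mouth-up. Can be turned in two quarter turns, gripped across the width, standing on its end in between. Starts with its length within 25 degrees of world y.
- mat_top (a point): Centre of the upper face of the round cork mat, 200 mm across and 3 mm thick, fixed to the table. Caddy and mat start on opposite sides, either way round.
- rack: The fixed plywood marker rack, 70 x 370 x 50 mm high; origin at the centre of its underside, its y along the row. The four markers stand upright in it, nib up, 90 mm apart.
- cap1_mid (a point): Centre (half-way up) of the red cap of marker 1: six-sided, 26 mm over flats, 65 mm tall, 40 g. z runs from its open to its closed end; x is square to one pair of flats (others at 60 and 120 degrees). Fully on, this point is 32.5 mm above the marker's seat. None if the marker has no cap.
- cap2_mid (a point): Centre (half-way up) of the blue cap of marker 2: six-sided, 26 mm over flats, 65 mm tall, 40 g. z runs from its open to its closed end; x is square to one pair of flats (others at 60 and 120 degrees). Fully on, this point is 32.5 mm above the marker's seat. None if the marker has no cap.
- cap3_mid (a point): Centre (half-way up) of the green cap of marker 3: six-sided, 26 mm over flats, 65 mm tall, 40 g. z runs from its open to its closed end; x is square to one pair of flats (others at 60 and 120 degrees). Fully on, this point is 32.5 mm above the marker's seat. None if the marker has no cap.
- cap4_mid (a point): Centre (half-way up) of the orange cap of marker 4: six-sided, 26 mm over flats, 65 mm tall, 40 g. z runs from its open to its closed end; x is square to one pair of flats (others at 60 and 120 degrees). Fully on, this point is 32.5 mm above the marker's seat. None if the marker has no cap.
- marker1_seat (a point): Top of the shoulder of marker 1 (60 mm above the table), on its axis: the open end of a cap that is pushed fully on rests here. The shaft above is 16 mm thick and 27 mm tall. Fixed to the rack. Dry friction of about 13 N holds the cap over the first 20 mm of its travel; it is free after 27 mm. While being twisted it slides up with a few N: twists of 0.4 rad each way, 2 to 3 mm of lift per twist.
- marker1 (a joint): How far marker 1 has been pulled up out of the rack, m: 0 is home. It cannot turn; a spring holds it down with 3 N at home and 7.8 N at 8 mm, and draws it back when let go.
- marker2_seat (a point): Top of the shoulder of marker 2 (60 mm above the table), on its axis: the open end of a cap that is pushed fully on rests here. The shaft above is 16 mm thick and 27 mm tall. Fixed to the rack. Dry friction of about 13 N holds the cap over the first 20 mm of its travel; it is free after 27 mm. While being twisted it slides up with a few N: twists of 0.4 rad each way, 2 to 3 mm of lift per twist.
- marker2 (a joint): How far marker 2 has been pulled up out of the rack, m: 0 is home. It cannot turn; a spring holds it down with 3 N at home and 7.8 N at 8 mm, and draws it back when let go.
- marker3_seat (a point): Top of the shoulder of marker 3 (60 mm above the table), on its axis: the open end of a cap that is pushed fully on rests here. The shaft above is 16 mm thick and 27 mm tall. Fixed to the rack. Dry friction of about 13 N holds the cap over the first 20 mm of its travel; it is free after 27 mm. While being twisted it slides up with a few N: twists of 0.4 rad each way, 2 to 3 mm of lift per twist.
- marker3 (a joint): How far marker 3 has been pulled up out of the rack, m: 0 is home. It cannot turn; a spring holds it down with 3 N at home and 7.8 N at 8 mm, and draws it back when let go.
- marker4_seat (a point): Top of the shoulder of marker 4 (60 mm above the table), on its axis: the open end of a cap that is pushed fully on rests here. The shaft above is 16 mm thick and 27 mm tall. Fixed to the rack. Dry friction of about 13 N holds the cap over the first 20 mm of its travel; it is free after 27 mm. While being twisted it slides up with a few N: twists of 0.4 rad each way, 2 to 3 mm of lift per twist.
- marker4 (a joint): How far marker 4 has been pulled up out of the rack, m: 0 is home. It cannot turn; a spring holds it down with 3 N at home and 7.8 N at 8 mm, and draws it back when let go.
- bed: Goods on display, to be left alone: doll's bed 90 x 50 x 40 mm, lying between the caddy and the mat. Origin at the centre of its underside.
- wardrobe: Goods on display, to be left alone: doll's wardrobe 45 x 80 x 120 mm, on the left. Origin at the centre of its underside.
- cupboard: Goods on display, to be left alone: doll's cupboard 45 x 100 x 75 mm, on the right. Origin at the centre of its underside.
- washer: Goods on display, to be left alone: white doll's washing machine 50 x 55 x 65 mm, on the right. Origin at the centre of its underside.
- chair: Goods on display, to be left alone: doll's chair 36 x 36 x 80 mm, on the left. Origin at the centre of its underside.

How it is judged:
By the outcome, as a careful person would: the job done as asked, in the order asked, and still so for the second after the job is handed in, with the robot touching nothing.
Of cap1, cap2, cap3, cap4 only 2 to 3 are there at a start; the rules pass over those that are not, and their reading is None.
At some moment in a run one of caddy may be knocked a few centimetres aside while the robot is not near it.
Once in a run the grip may slacken for a moment while it holds something.
It also fails if it takes over 210 s, if anything falls off the work surface, if the arm or the gripper's body presses on something with over 40 N, if the wrist force passes 120 N, or if a joint passes its speed limit or range.

## Working session

There is one attempt and no reset: what is moved stays moved. The work goes in short steps, Python scripts to look and compute and a shell command to move; the robot and the scene stay as the last step left them, time stands still between calls to the robot, and variables do not carry over. Pictures are saved under pics/ and viewed, at most 14 in all, crops included, and the job is handed in when it is done.

```bash
mkdir -p pics; ls
cat > h.py <<'E'
import numpy as np, cv2
from scipy.spatial.transform import Rotation as Rn
from cell import robot
def cam(n):
    m=robot.camera_model(n); K=np.array(m["camera_matrix"]); d=np.array(m["dist_coeffs"]); p=np.array(m["position"])
    a=np.array(m["attitude"]); R=a if a.shape==(3,3) else Rn.from_euler('xyz',a).as_matrix()
    return K,d,p,R
def ray(n,uv):
    K,d,p,R=cam(n); q=cv2.undistortPoints(np.float64(uv).reshape(-1,1,2),K,d).reshape(-1,2)
    return p,(R@np.c_[q,np.ones(len(q))].T).T
def onz(n,uv,z):
    p,D=ray(n,uv); return p+D*((z-p[2])/D[:,2])[:,None]
def proj(n,X):
    K,d,p,R=cam(n); return cv2.projectPoints(((np.float64(X).reshape(-1,3)-p)@R).reshape(-1,1,3),np.zeros(3),np.zeros(3),K,d)[0].reshape(-1,2)
def snap(n,f):
    im=robot.read_camera(n); cv2.imwrite(f"pics/{f}.png",im[:,:,::-1]); return im
E
python3 - <<'E'
from h import *
for n in("scene","top"):
    snap(n,n+"0"); m=robot.camera_model(n); print(m["position"],m["attitude"])
print(robot.observe())
E
```

```text
pics
[ 1.14285109 -0.41721022  0.73064123] [-2.26323481e+00  1.13919093e-03  1.00088258e+00]
[ 0.19628895 -0.01108966  1.64328956] [-2.95441048e+00  7.77370583e-04 -1.59691879e+00]
{'time': 0.1, 'qpos': array([ 9.80020458e-01,  3.42627186e-01,  1.52492494e+00,  1.45840881e-05,
        1.27537445e+00, -1.45989306e-01]), 'qvel': array([-6.65908222e-05, -3.18022950e-03, -2.19404766e-03,  3.21357682e-05,
       -3.43761186e-04,  5.22063326e-04]), 'joint_efforts': array([ 1.10869158e-03, -4.32002664e+01, -2.44695497e+01,  7.19194184e-02,
        5.25684224e-02, -8.27238591e-05]), 'tool_pos': array([0.22566538, 0.47364231, 0.23412666]), 'tool_rot': array([-3.14027494e+00, -2.07846694e-04,  2.69680170e+00]), 'contact_force': array([ 0.27291701, -0.5001878 ,  0.77711747]), 'torque': array([ 0.02851665, -0.02528834, -0.01916369]), 'grip_force': 0.0, 'opening': 0.09162823883376724}
```

View pics/scene0.png

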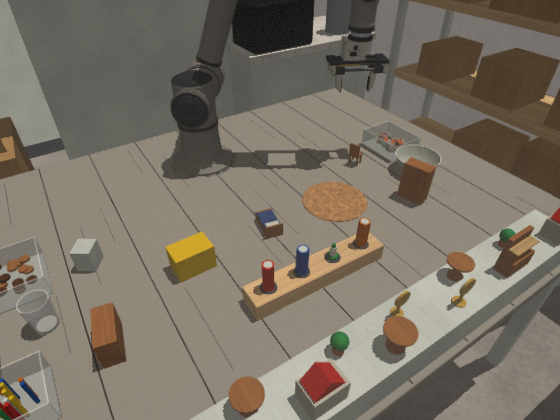

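View pics/top0.png

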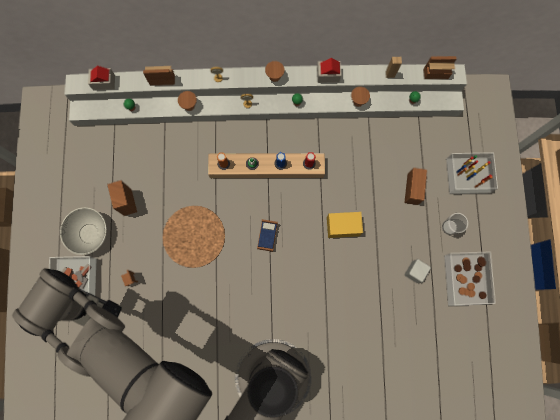

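Run:
```python
from h import *
t=cv2.imread("pics/top0.png"); s=cv2.imread("pics/scene0.png")
H=cv2.cvtColor(t,cv2.COLOR_BGR2HSV)
def comp(H,lo,hi,k=3):
    m=cv2.inRange(H,lo,hi); m=cv2.morphologyEx(m,cv2.MORPH_CLOSE,np.ones((k,k)))
    n,l,st,c=cv2.connectedComponentsWithStats(m); return [(l==i,st[i],c[i]) for i in range(1,n) if st[i][4]>15]
for m,st,c in comp(H,(18,150,60),(35,255,255)):
    if st[4]<150: continue
    cn=cv2.findContours(m.astype(np.uint8),0,1)[0][0]; r=cv2.minAreaRect(cn); b=onz("top",cv2.boxPoints(r),.07)
    print("caddy",st,c,b[:,:2].round(3).tolist(),b.mean(0).round(3))
for m,st,c in comp(H,(5,90,60),(18,255,255),5):
    if st[4]>800:
        cn=cv2.findContours(m.astype(np.uint8),0,1)[0][0]
        if st[2]>90:
            r=cv2.minAreaRect(cn);b=onz("top",cv2.boxPoints(r),.05); print("rack",st,b[:,:2].round(3).tolist(),b.mean(0).round(3))
        else:
            (x,y),(w,h),a=cv2.fitEllipse(cn); print("mat",st,(x,y,w,h),onz("top",[[x,y]],.003).round(4))
h,w=420,560
cr=cv2.resize(s[210:300,240:400],None,fx=5,fy=5,interpolation=cv2.INTER_CUBIC); cv2.imwrite("pics/c1.png",cr)
cr=cv2.resize(t[140:190,195:345],None,fx=5.3,fy=5.3,interpolation=cv2.INTER_CUBIC); cv2.imwrite("pics/c2.png",cr)
```

```text
caddy [327 212  36  26 822] [344.35644769 224.46715328] [[0.494, -0.177], [0.497, -0.284], [0.423, -0.285], [0.419, -0.178]] [ 0.458 -0.231  0.07 ]
mat [ 521  134   39  250 4182] (545.1200561523438, 244.2818145751953, 34.77386474609375, 247.39797973632812) [[ 0.385  -0.8987  0.003 ]]
rack [ 208  152  117   26 2382] [[0.706, 0.189], [0.696, -0.181], [0.614, -0.177], [0.624, 0.189]] [0.66  0.005 0.05 ]
mat [ 163  206   62   62 3036] (193.39703369140625, 236.2376251220703, 60.42044448852539, 62.14289093017578) [[0.4436 0.2415 0.003 ]]
```

View pics/c1.png

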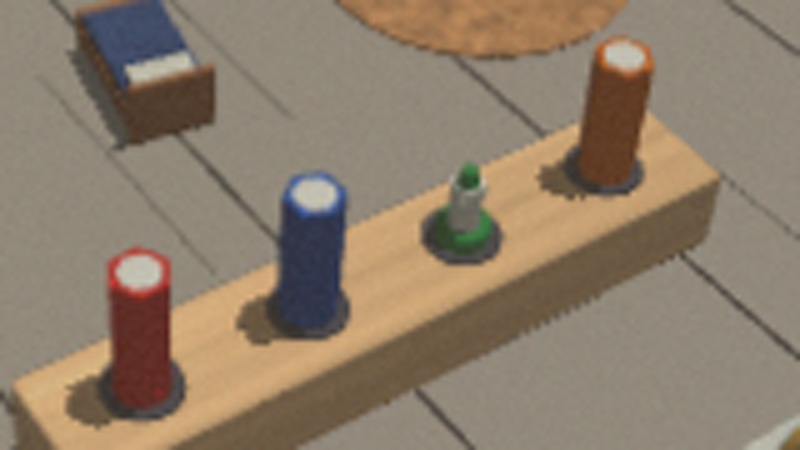

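View pics/c2.png

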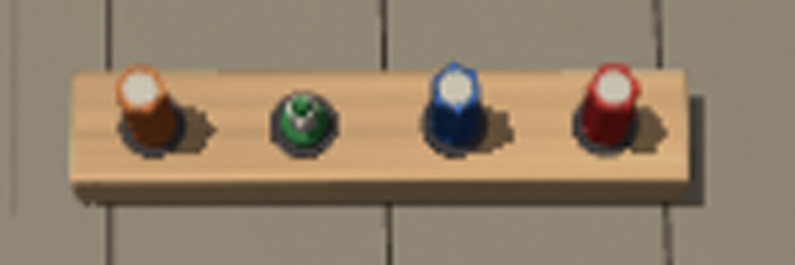

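Top view: red, blue and orange caps are on (markers 1, 2 and 4) at about (612,90), (457,90) and (140,90) in the crop, and the green marker is bare. The caddy is at (344,224) and the mat at (193,236). I'll turn the tool and head above the caddy's near (+y) end.

```bash
cat >> h.py <<'E'
def st():
    o=robot.observe(); p=o["tool_pos"]; return p,o["tool_rot"][2],o
def rel(x,y,z,yaw=None):
    "tool shift and turn from the present pose to TCP target"
    p,w,o=st(); d=np.array([x,y,z])-p; c,s=np.cos(w),np.sin(w)
    t=0 if yaw is None else (w-yaw+np.pi)%(2*np.pi)-np.pi
    print("t",round(o["time"],2),"tcp",p.round(4),"yaw",round(w,3),"shift",[round(v,4) for v in (c*d[0]+s*d[1], s*d[0]-c*d[1], -d[2])],"turn",round(t,3),"F",o["contact_force"].round(1),"open",round(o["opening"],4),"grip",round(o["grip_force"],1))
E
python3 -m jog '[[[1,0,0,0,0.125],[1,0,0,0,0.25],[1,0,0,0,0.375],[1,0,0,0,0.5],[1,0,0,0,0.625]]]'
python3 -m jog '[[[1,0,0,0,0.12],[1,0,0,0,0.24],[1,0,0,0,0.36],[1,0,0,0,0.472],[1,0,0,0,0.472]]]'
python3 -m jog '[[[1,-0.015,0.038,0,0],[1,-0.03,0.076,0,0],[1,-0.045,0.114,0,0],[1,-0.06,0.15,0,0],[1,-0.075,0.18,0,0]]]'
python3 -m jog '[[[1,-0.04,0.01,0,0],[1,-0.08,0.02,0,0],[1,-0.12,0.03,0,0],[1,-0.16,0.04,0,0],[1,-0.2,0.05,0,0]]]'
python3 -m jog '[[[1,-0.04,0,0,0],[1,-0.08,0,0,0],[1,-0.12,0,0,0],[1,-0.16,0,0,0],[1,-0.2,0,0,0]]]'
python3 -c "from h import *; rel(.462,-.193,.15,1.602)"
```

```text
time: 0.52
tool_pos: [0.2257, 0.4737, 0.2343]
tool_rot: [-3.141, 0.0, 2.066]
contact_force: [0.0, 0.4, -0.4]
opening: 0.092
grip_force: 0.0
time: 0.93
tool_pos: [0.2258, 0.4738, 0.2344]
tool_rot: [-3.141, 0.001, 1.596]
contact_force: [-0.3, 0.8, 0.1]
opening: 0.0919
grip_force: 0.0
time: 1.35
tool_pos: [0.4102, 0.4031, 0.2344]
tool_rot: [3.141, 0.0, 1.603]
contact_force: [0.1, -0.9, 0.7]
opening: 0.092
grip_force: 0.0
time: 1.77
tool_pos: [0.4638, 0.2038, 0.2345]
tool_rot: [-3.141, 0.0, 1.604]
contact_force: [2.0, 0.4, -0.9]
opening: 0.092
grip_force: 0.0
time: 2.18
tool_pos: [0.4691, 0.004, 0.2346]
tool_rot: [-3.142, -0.0, 1.604]
contact_force: [0.1, 0.4, 0.5]
opening: 0.0918
grip_force: 0.0
t 2.18 tcp [0.4691 0.004  0.2346] yaw 1.604 shift [np.float64(-0.1966), np.float64(-0.0136), np.float64(0.0846)] turn 0.002 F [0.1 0.4 0.5] open 0.0918 grip 0.0
```

```bash
python3 -m jog '[[[1,-0.04,-0.003,0.017,0],[1,-0.08,-0.006,0.034,0],[1,-0.12,-0.009,0.051,0],[1,-0.16,-0.012,0.068,0],[1,-0.197,-0.0136,0.0846,0]]]'
cat >> h.py <<'E'
def caddy(f):
    out=[]
    for n in("top","scene"):
        im=snap(n,f"{f}_{n}"); m=cv2.inRange(cv2.cvtColor(im,cv2.COLOR_RGB2HSV),(18,130,60),(35,255,255))
        k,l,s,c=cv2.connectedComponentsWithStats(m); i=1+np.argmax(s[1:,4]*(s[1:,0]>60)); out.append((n,s[i].tolist(),c[i].round(1).tolist()))
    print(out)
E
python3 -c "
from h import *; caddy('a'); rel(.462,-.193,.031,1.602)"
```

```text
time: 2.6
tool_pos: [0.4612, -0.1874, 0.152]
tool_rot: [3.141, -0.0, 1.604]
contact_force: [0.8, 0.3, 0.8]
opening: 0.0919
grip_force: 0.0
[('top', [215, 74, 7, 8, 46], [218.1, 77.8]), ('scene', [166, 232, 51, 51, 1670], [191.1, 256.0])]
t 2.7 tcp [ 0.4603 -0.1899  0.1501] yaw 1.598 shift [np.float64(-0.0032), np.float64(0.0016), np.float64(0.1191)] turn -0.004 F [ 0.6  0.5 -0.9] open 0.0919 grip 0.0
```

View pics/a_scene.png

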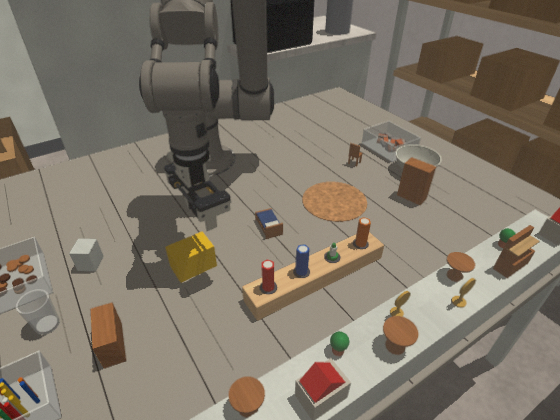

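Run:
```python
from h import *
c=np.array([.462,-.231]);u=np.array([np.cos(1.6),np.sin(1.6)]);v=np.array([u[1],-u[0]])
X=[[*(c+a*.05*u+b*.033*v),z] for z in(.07,0) for a,b in((1,1),(1,-1),(-1,-1),(-1,1))]
for n in("top","scene"):
    print(n,proj(n,X).round(0).tolist())
    im=cv2.imread(f"pics/{n}0.png"); m=cv2.inRange(cv2.cvtColor(im,cv2.COLOR_BGR2HSV),(18,130,60),(35,255,255))
    cn=max(cv2.findContours(m,0,1)[0],key=cv2.contourArea); print(cv2.approxPolyDP(cn,2.5,True).reshape(-1,2).tolist())
```

```text
top [[327.0, 213.0], [329.0, 235.0], [362.0, 233.0], [360.0, 212.0], [325.0, 218.0], [327.0, 238.0], [358.0, 236.0], [356.0, 216.0]]
[[360, 212], [328, 214], [328, 237], [359, 235], [362, 232]]
scene [[215.0, 246.0], [203.0, 231.0], [166.0, 246.0], [177.0, 263.0], [218.0, 265.0], [206.0, 250.0], [171.0, 266.0], [182.0, 282.0]]
[[202, 232], [166, 246], [170, 265], [180, 281], [216, 265], [213, 245]]
```

Projected caddy corners match within 1–2 px. Next I descend, grip lightly near the end, and lift it straight up in slow rows.

```bash
python3 -m jog '[[[1,-0.003,0.001,0.03,0],[1,-0.003,0.001,0.06,0],[1,-0.003,0.001,0.09,0],[1,-0.003,0.001,0.11,0],[1,-0.003,0.001,0.119,0]]]' 8 | tail -3
python3 -m jog '[[[0.3,0,0,0,0],[0.3,0,0,0,0],[0.3,0,0,0,0],[0.3,0,0,0,0],[0.3,0,0,0,0]]]' 8
python3 -m jog '[[[0.3,0,0,0,0],[0.3,0,0,0,0],[0.3,0,0,0,0],[0.3,0,0,0,0],[0.3,0,0,0,0]]]' 8
python3 -c "from h import *; rel(.462,-.193,.08,1.602)"
```

```text
contact_force: [-1.3, -0.8, 0.2]
opening: 0.0917
grip_force: 0.0
time: 3.53
tool_pos: [0.4634, -0.1887, 0.035]
tool_rot: [3.14, 0.001, 1.6]
contact_force: [-0.4, 1.0, 5.0]
opening: 0.0666
grip_force: 8.0
time: 3.95
tool_pos: [0.4634, -0.1887, 0.035]
tool_rot: [3.14, 0.001, 1.6]
contact_force: [-1.2, 2.4, 6.6]
opening: 0.0663
grip_force: 8.0
t 3.95 tcp [ 0.4634 -0.1887  0.035 ] yaw 1.6 shift [np.float64(-0.0042), np.float64(-0.0015), np.float64(-0.045)] turn -0.002 F [-1.2  2.4  6.6] open 0.0663 grip 8.0
```

```bash
python3 -m jog '[[[0.3,0,0,-0.007,0],[0.3,0,0,-0.014,0],[0.3,0,0,-0.021,0],[0.3,0,0,-0.028,0],[0.3,0,0,-0.035,0]]]' 6 | sed -n '2p;4,6p'
python3 -m jog '[[[0.3,0,0,-0.007,0],[0.3,0,0,-0.014,0],[0.3,0,0,-0.021,0],[0.3,0,0,-0.028,0],[0.3,0,0,-0.035,0]]]' 6| sed -n '2p;4,6p'
python3 -c "from h import *; caddy('b'); rel(.462,-.193,.08,1.602)"
```

```text
tool_pos: [0.463, -0.1886, 0.0697]
contact_force: [1.0, -1.3, -2.4]
opening: 0.0662
grip_force: 6.0
tool_pos: [0.4628, -0.1885, 0.1045]
contact_force: [-0.0, 0.5, -2.3]
opening: 0.066
grip_force: 6.0
[('top', [359, 221, 8, 12, 50], [362.8, 227.0]), ('scene', [161, 215, 55, 51, 1495], [185.8, 240.1])]
t 4.88 tcp [ 0.4635 -0.1889  0.105 ] yaw 1.6 shift [np.float64(-0.0041), np.float64(-0.0017), np.float64(0.025)] turn -0.002 F [-0.2 -0.5 -1.8] open 0.0658 grip 6.0
```

View pics/b_scene.png

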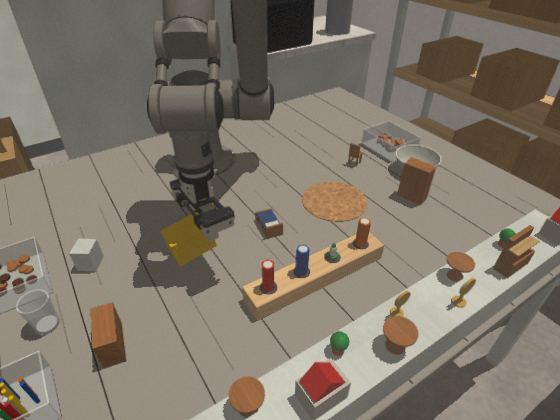

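Scene: the caddy hangs at (187,240), only partly tilted (about 40°). I'll ease the grip so it can swing down.

```bash
python3 -m jog '[[[0.3,0,0,0,0],[0.3,0,0,0,0],[0.3,0,0,-0.004,0],[0.3,0,0,0,0],[0.3,0,0,0,0]]]' 4 | sed -n '2p;4,6p'
python3 -c "from h import *; caddy('b2')"
python3 -m jog '[[[0.3,0,0,0,0],[0.3,0,0,0,0],[0.3,0,0,-0.004,0],[0.3,0,0,0,0],[0.3,0,0,0,0]]]' 3 | sed -n '2p;4,6p'
python3 -c "from h import *; caddy('c'); rel(.462,-.193,.08,1.602)"
```

```text
tool_pos: [0.4626, -0.1883, 0.1032]
contact_force: [-0.7, 0.6, -0.3]
opening: 0.0658
grip_force: 0.2
[('top', [215, 74, 7, 8, 46], [218.1, 77.8]), ('scene', [191, 226, 47, 40, 835], [216.8, 245.6])]
tool_pos: [0.4631, -0.1886, 0.1036]
contact_force: [0.5, 0.6, -1.4]
opening: 0.0661
grip_force: 3.0
[('top', [215, 74, 7, 8, 46], [218.1, 77.8]), ('scene', [191, 226, 48, 40, 847], [216.4, 245.7])]
t 5.92 tcp [ 0.4629 -0.1885  0.1036] yaw 1.6 shift [np.float64(-0.0045), np.float64(-0.001), np.float64(0.0236)] turn -0.002 F [ 0.2 -0.2 -1.9] open 0.0659 grip 3.0
```

View pics/c_scene.png

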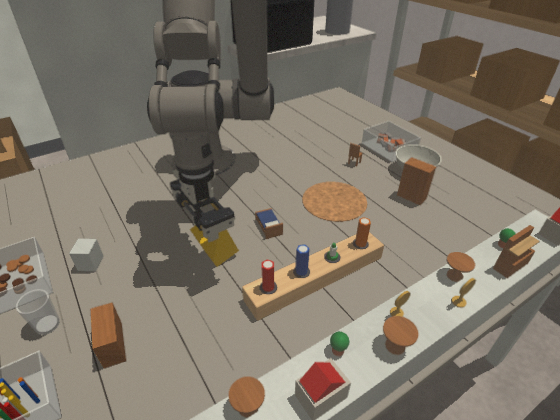

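Run:
```python
from h import *
s=cv2.imread("pics/c_scene.png");cv2.imwrite("pics/c3.png",cv2.resize(s[170:290,150:290],None,fx=5,fy=5,interpolation=cv2.INTER_CUBIC))
m=cv2.inRange(cv2.cvtColor(s,cv2.COLOR_BGR2HSV),(18,130,40),(35,255,255))
cn=max(cv2.findContours(m,0,1)[0],key=cv2.contourArea); print(cv2.approxPolyDP(cn,2.,True).reshape(-1,2).tolist())
print(proj("scene",[[.496,-.1885,.1146],[.496,-.1885,.0],[.496,-.2285,.0],[.496,-.1485,0]]).round(0))
```

```text
[[191, 229], [216, 265], [238, 250], [226, 230], [220, 232], [216, 240], [208, 243], [196, 226]]
[[210. 234.]
 [215. 267.]
 [201. 274.]
 [229. 261.]]
```

View pics/c3.png

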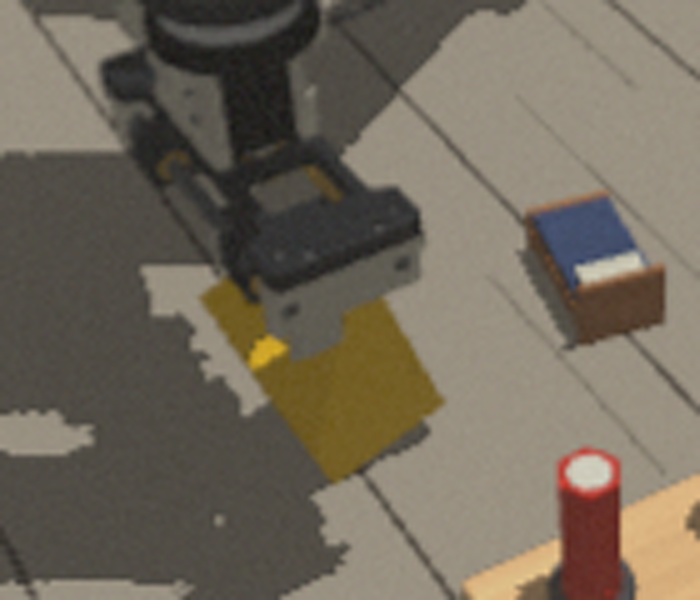

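```bash
cat >> h.py <<'E'
def onx(n,uv,x):
    p,D=ray(n,uv); return p+D*((x-p[0])/D[:,0])[:,None]
E
python3 - <<'E'
from h import *
print(onx("scene",[[191,229],[216,265],[238,250],[226,230]],.496).round(3))
E
```

```text
[[ 0.496 -0.232  0.152]
 [ 0.496 -0.186  0.007]
 [ 0.496 -0.122  0.026]
 [ 0.496 -0.148  0.108]]
```

Corners put the lower edge at (y -0.186, z 0.007) on the floor side and (-0.122, 0.026) on the mouth side, so it has swung about 17° past standing. I'll lower it and walk the tool +y to stand it on its end.

```bash
python3 -m jog '[[[0.3,0,0,0.002,0],[0.3,0,0,0.004,0],[0.3,0.003,0,0.006,0],[0.3,0.007,0,0.007,0],[0.3,0.011,0,0.007,0]]]' 3 | sed -n '2p;4,6p'
python3 -m jog '[[[0.3,0.004,0,0.0005,0],[0.3,0.008,0,0.001,0],[0.3,0.012,0,0.0015,0],[0.3,0.016,0,0.003,0],[0.3,0.019,0,0.004,0]]]' 3 | sed -n '2p;4,6p'
python3 - <<'E'
from h import *
caddy('d'); rel(.462,-.193,.08,1.602)
s=cv2.imread("pics/d_scene.png")
m=cv2.inRange(cv2.cvtColor(s,cv2.COLOR_BGR2HSV),(18,130,40),(35,255,255))
cn=max(cv2.findContours(m,0,1)[0],key=cv2.contourArea); a=cv2.approxPolyDP(cn,2.,True).reshape(-1,2); print(np.c_[a,onx("scene",a,.496)[:,1:].round(3)].tolist())
cv2.imwrite("pics/d3.png",cv2.resize(s[170:290,150:290],None,fx=4,fy=4,interpolation=cv2.INTER_CUBIC))
E
```

```text
tool_pos: [0.4624, -0.177, 0.0964]
contact_force: [-0.3, 0.6, -1.7]
opening: 0.0657
grip_force: 3.0
tool_pos: [0.4618, -0.1579, 0.0927]
contact_force: [-1.1, -2.1, 3.8]
opening: 0.0655
grip_force: 3.0
[('top', [215, 74, 7, 8, 46], [218.1, 77.8]), ('scene', [202, 221, 39, 45, 1012], [220.4, 244.7])]
t 6.85 tcp [ 0.4619 -0.158   0.0925] yaw 1.6 shift [np.float64(-0.035), np.float64(-0.0009), np.float64(0.0125)] turn -0.002 F [ 1.1  0.4 -1.5] open 0.0657 grip 3.0
[[202.0, 223.0, -0.204, 0.157], [206.0, 251.0, -0.206, 0.068], [217.0, 265.0, -0.183, 0.006], [240.0, 254.0, -0.117, 0.009], [238.0, 229.0, -0.116, 0.096], [231.0, 231.0, -0.136, 0.099], [229.0, 238.0, -0.143, 0.079], [220.0, 241.0, -0.167, 0.081], [215.0, 229.0, -0.175, 0.124], [206.0, 221.0, -0.194, 0.158]]
```

View pics/d3.png

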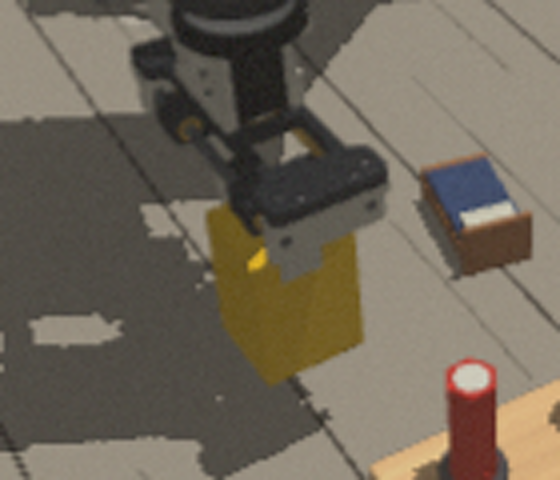

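The caddy stands on its end, y from -0.185 to -0.117, floor face toward -y. I'll release it and regrip near the mouth edge, mid-height.

```bash
python3 -m jog '[[[0.3,0,0,0.002,0],[0.3,0,0,0.002,0],[0.6,0,0,0.002,0],[1,0,0,0.002,0],[1,0,0,0.002,0]]]' 3 | sed -n '2p;4,6p'
python3 -m jog '[[[1,0,0,0,0],[1,0,0,0,0],[1,0.014,0,0,0],[1,0.028,0,0,0],[1,0.028,0,0,0]]]' 3 | sed -n '2p;4,6p'
python3 - <<'E'
from h import *
caddy('e'); rel(.462,-.13,.051,1.602)
s=cv2.imread("pics/e_scene.png")
m=cv2.inRange(cv2.cvtColor(s,cv2.COLOR_BGR2HSV),(18,130,40),(35,255,255))
cn=max(cv2.findContours(m,0,1)[0],key=cv2.contourArea); a=cv2.approxPolyDP(cn,2.,True).reshape(-1,2); print(np.c_[a,onx("scene",a,.496)[:,1:].round(3)].tolist())
E
```

```text
tool_pos: [0.4622, -0.1587, 0.0907]
contact_force: [-0.2, -0.0, 0.7]
opening: 0.0813
grip_force: 0.0
tool_pos: [0.4607, -0.1288, 0.0906]
contact_force: [0.6, 0.2, 0.9]
opening: 0.0918
grip_force: 0.0
[('top', [215, 74, 7, 8, 46], [218.1, 77.8]), ('scene', [202, 216, 39, 50, 1241], [219.4, 241.5])]
t 7.78 tcp [ 0.4614 -0.1305  0.0908] yaw 1.601 shift [np.float64(0.0005), np.float64(0.0007), np.float64(0.0398)] turn -0.001 F [ 1.  -0.3 -0.3] open 0.0919 grip 0.0
[[202.0, 223.0, -0.204, 0.157], [205.0, 249.0, -0.207, 0.076], [216.0, 265.0, -0.186, 0.007], [240.0, 253.0, -0.117, 0.012], [238.0, 238.0, -0.119, 0.067], [232.0, 239.0, -0.135, 0.072], [231.0, 232.0, -0.136, 0.095], [220.0, 221.0, -0.161, 0.142], [220.0, 216.0, -0.159, 0.157]]
```

```bash
python3 -m jog '[[[1,0,0,0.015,0],[1,0,0,0.03,0],[1,0,0,0.04,0],[1,0,0,0.04,0],[0.3,0,0,0.04,0]]]' 5 | sed -n '2p;4,6p'
python3 -m jog '[[[0.3,0,0,0,0],[0.3,0,0,0,0],[0.3,0,0,0,0],[0.3,0,0,0,0],[0.3,0,0,0,0]]]' 5 | sed -n '2p;4,6p'
python3 -m jog '[[[0.3,0,0,-0.007,0],[0.3,0,0,-0.014,0],[0.3,0,0,-0.021,0],[0.3,0,0,-0.028,0],[0.3,0,0,-0.035,0]]]' 4 | sed -n '2p;4,6p'
python3 -m jog '[[[0.3,0,0,-0.007,0],[0.3,0,0,-0.01,0],[0.3,0,0,-0.007,0],[0.3,0,0,-0.01,0],[0.3,0,0,-0.01,0]]]' 3 | sed -n '2p;4,6p'
python3 - <<'E'
from h import *
caddy('f'); rel(.462,-.13,.051,1.602)
s=cv2.imread("pics/f_scene.png")
m=cv2.inRange(cv2.cvtColor(s,cv2.COLOR_BGR2HSV),(18,130,40),(35,255,255))
cn=max(cv2.findContours(m,0,1)[0],key=cv2.contourArea); a=cv2.approxPolyDP(cn,2.,True).reshape(-1,2); print(np.c_[a,onx("scene",a,.496)[:,1:].round(3)].tolist())
cv2.imwrite("pics/f3.png",cv2.resize(s[170:290,150:290],None,fx=4,fy=4,interpolation=cv2.INTER_CUBIC))
E
```

```text
tool_pos: [0.4611, -0.131, 0.0506]
contact_force: [0.3, 0.5, -0.5]
opening: 0.0887
grip_force: 0.0
tool_pos: [0.4616, -0.1307, 0.0513]
contact_force: [-0.6, -0.9, 3.7]
opening: 0.0661
grip_force: 5.0
tool_pos: [0.4613, -0.1305, 0.0867]
contact_force: [0.4, -0.1, -2.3]
opening: 0.0663
grip_force: 4.0
tool_pos: [0.461, -0.1305, 0.0957]
contact_force: [-0.5, 0.2, -2.4]
opening: 0.066
grip_force: 3.0
[('top', [215, 74, 7, 8, 46], [218.1, 77.8]), ('scene', [198, 207, 50, 47, 933], [221.0, 230.9])]
t 9.55 tcp [ 0.4611 -0.1305  0.0955] yaw 1.6 shift [np.float64(0.0005), np.float64(0.0009), np.float64(0.0445)] turn -0.002 F [ 0.4  0.2 -2.3] open 0.0663 grip 3.0
[[212.0, 207.0, -0.175, 0.19], [198.0, 219.0, -0.212, 0.172], [228.0, 253.0, -0.15, 0.031], [247.0, 236.0, -0.093, 0.061], [241.0, 228.0, -0.108, 0.095], [238.0, 233.0, -0.117, 0.083], [230.0, 236.0, -0.14, 0.084], [226.0, 224.0, -0.146, 0.126], [219.0, 219.0, -0.162, 0.149], [217.0, 211.0, -0.165, 0.174]]
```

View pics/f3.png

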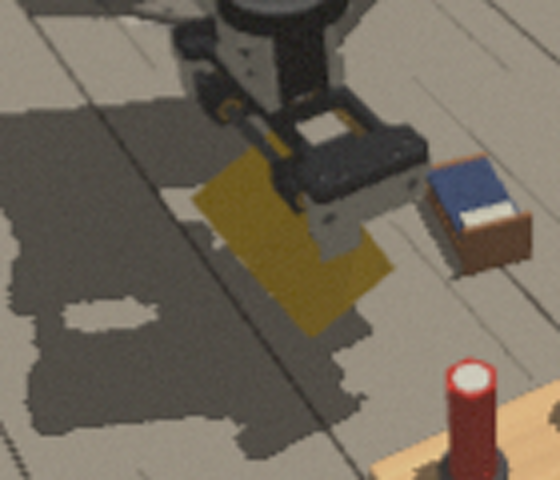

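The caddy is now tilted about 28° further and held by pad friction. I'll touch the floor-side corner on the table and roll it over with an arc toward -y.

```bash
cat >> h.py <<'E'
def face(f):
    caddy(f); s=cv2.imread(f"pics/{f}_scene.png")
    m=cv2.inRange(cv2.cvtColor(s,cv2.COLOR_BGR2HSV),(18,130,40),(35,255,255))
    cn=max(cv2.findContours(m,0,1)[0],key=cv2.contourArea); a=cv2.approxPolyDP(cn,2.,True).reshape(-1,2); print(np.c_[a,onx("scene",a,.496)[:,1:].round(3)].tolist())
    x=int(np.clip(a[:,0].mean()-70,0,420));y=int(np.clip(a[:,1].mean()-60,0,300))
    cv2.imwrite(f"pics/{f}3.png",cv2.resize(s[y:y+120,x:x+140],None,fx=4,fy=4,interpolation=cv2.INTER_CUBIC)); rel(.462,-.13,.051,1.602)
E
python3 -m jog '[[[0.3,0,0,0.008,0],[0.3,0,0,0.016,0],[0.3,0,0,0.024,0],[0.3,-0.009,0,0.0245,0],[0.3,-0.017,0,0.0235,0]]]' 3 | sed -n '2p;4,6p'
python3 -m jog '[[[0.3,-0.007,0,0,0],[0.3,-0.0146,0,0.0005,0],[0.3,-0.022,0,0.002,0],[0.3,-0.029,0,0.0035,0],[0.3,-0.036,0,0.006,0]]]' 3 | sed -n '2p;4,6p'
python3 -c "from h import *; face('g')"
```

```text
tool_pos: [0.4614, -0.1478, 0.0714]
contact_force: [-1.1, 0.4, -2.1]
opening: 0.0661
grip_force: 3.0
tool_pos: [0.4629, -0.1847, 0.0667]
contact_force: [-1.7, 0.6, 3.3]
opening: 0.0658
grip_force: 3.0
[('top', [215, 74, 7, 8, 46], [218.1, 77.8]), ('scene', [181, 224, 55, 41, 885], [204.6, 247.4])]
[[192.0, 224.0, -0.227, 0.165], [181.0, 240.0, -0.259, 0.132], [192.0, 256.0, -0.242, 0.071], [220.0, 264.0, -0.175, 0.005], [235.0, 243.0, -0.128, 0.054], [230.0, 240.0, -0.141, 0.071], [222.0, 244.0, -0.163, 0.069], [220.0, 250.0, -0.17, 0.052], [211.0, 253.0, -0.194, 0.055]]
t 10.48 tcp [ 0.4629 -0.185   0.0662] yaw 1.599 shift [np.float64(0.055), np.float64(0.0007), np.float64(0.0152)] turn -0.003 F [-0.1 -2.   1.9] open 0.066 grip 3.0
```

View pics/g3.png

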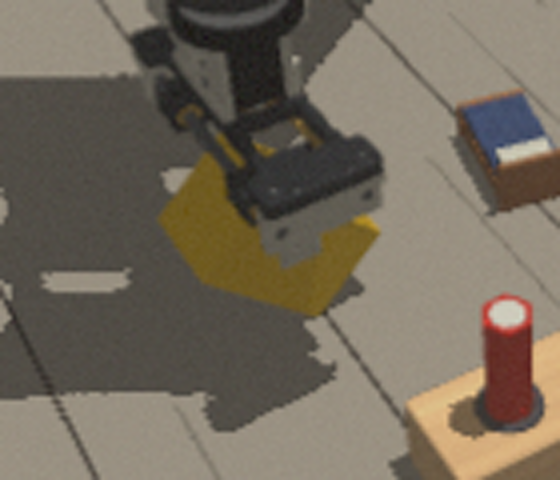

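```bash
python3 -m jog '[[[0.3,-0.008,0,0.001,0],[0.3,-0.016,0,0.003,0],[0.3,-0.024,0,0.005,0],[0.3,-0.032,0,0.008,0],[0.3,-0.04,0,0.012,0]]]' 3 | sed -n '2p;4,6p'
python3 -c "from h import *; face('h')"
```

```text
tool_pos: [0.4638, -0.2242, 0.0538]
contact_force: [0.4, 1.0, -1.5]
opening: 0.0657
grip_force: 3.0
[('top', [215, 74, 7, 8, 46], [218.1, 77.8]), ('scene', [173, 234, 52, 39, 755], [194.6, 257.9])]
[[177.0, 234.0, -0.265, 0.153], [173.0, 256.0, -0.285, 0.095], [183.0, 272.0, -0.271, 0.032], [219.0, 264.0, -0.178, 0.006], [224.0, 242.0, -0.157, 0.073], [222.0, 241.0, -0.162, 0.079], [220.0, 250.0, -0.17, 0.052], [197.0, 264.0, -0.233, 0.038], [190.0, 260.0, -0.248, 0.061]]
t 11.0 tcp [ 0.4636 -0.2246  0.0533] yaw 1.599 shift [np.float64(0.0947), np.float64(0.001), np.float64(0.0023)] turn -0.003 F [ 0.5  0.3 -1.4] open 0.0657 grip 3.0
```

View pics/h3.png

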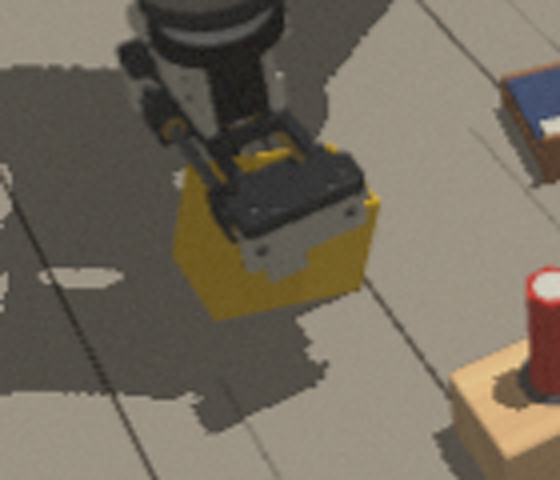

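```bash
python3 -m jog '[[[0.3,-0.004,0,0.001,0],[0.3,-0.008,0,0.003,0],[0.3,-0.012,0,0.005,0],[0.3,-0.015,0,0.008,0],[0.3,-0.017,0,0.01,0]]]' 3 | sed -n '2p;4,6p'
python3 -m jog '[[[0.3,0,0,0.002,0],[0.3,0,0,0.003,0],[1,0,0,0.003,0],[1,0,0,0.003,0],[1,0,0,0.003,0]]]' 3 | sed -n '2p;4,6p'
python3 -m jog '[[[1,0,0,0,0],[1,0,0,0,0],[1,0,0,-0.03,0],[1,0,0,-0.06,0],[1,0,0,-0.09,0]]]' 3 | sed -n '2p;4,6p'
python3 -c "from h import *; face('i')"
```

```text
tool_pos: [0.4645, -0.2411, 0.0441]
contact_force: [0.1, -0.9, 0.8]
opening: 0.066
grip_force: 3.0
tool_pos: [0.4644, -0.2402, 0.0413]
contact_force: [0.2, 0.1, 0.6]
opening: 0.0817
grip_force: 0.0
tool_pos: [0.464, -0.2401, 0.132]
contact_force: [0.6, 0.2, 0.3]
opening: 0.0915
grip_force: 0.0
[('top', [215, 74, 7, 8, 46], [218.1, 77.8]), ('scene', [168, 232, 51, 51, 1605], [193.5, 256.8])]
[[205.0, 232.0, -0.201, 0.127], [198.0, 234.0, -0.218, 0.13], [199.0, 239.0, -0.218, 0.114], [188.0, 245.0, -0.246, 0.109], [185.0, 239.0, -0.25, 0.13], [168.0, 247.0, -0.291, 0.126], [173.0, 267.0, -0.291, 0.061], [183.0, 282.0, -0.276, -0.001], [218.0, 265.0, -0.181, 0.004], [215.0, 245.0, -0.181, 0.075]]
t 12.35 tcp [ 0.4667 -0.242   0.1359] yaw 1.6 shift [np.float64(0.1121), np.float64(-0.0015), np.float64(0.0849)] turn -0.002 F [-0.2 -0.8 -0.4] open 0.092 grip 0.0
```

View pics/i3.png

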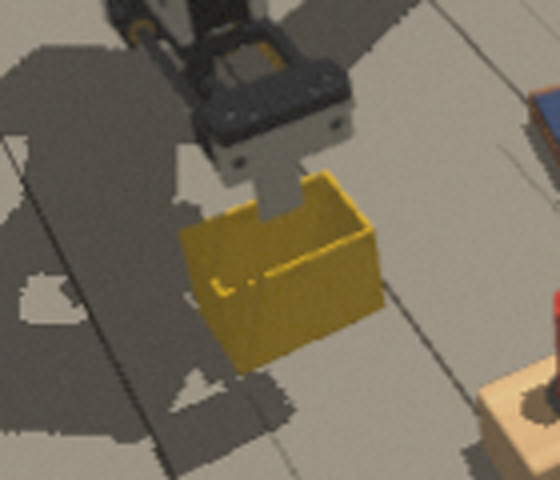

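Mouth-up, rim visible at crop (180–380, 175–290). I'll grip it at its middle and carry it to the mat, checking the mat centre in the scene view on the way.

```bash
python3 -m jog '[[[1,0.007,-0.002,0.03,0],[1,0.013,-0.004,0.06,0],[1,0.013,-0.004,0.085,0],[1,0.013,-0.004,0.094,0],[1,0.013,-0.004,0.094,0]]]' 15 | sed -n '2p;4,6p'
python3 -m jog '[[[0.3,0,0,0,0],[0.3,0,0,0,0],[0.3,0,0,0,0],[0.3,0,0,0,0],[0.3,0,0,0,0]]]' 15 | sed -n '2p;4,6p'
python3 -m jog '[[[0.3,0,0,0,0],[0.3,0,0,-0.01,0],[0.3,0,0,-0.03,0],[0.3,0,0,-0.055,0],[0.3,0,0,-0.08,0]]]' 20 | sed -n '2p;4,6p'
python3 - <<'E'
from h import *
face('j')
s=cv2.imread("pics/scene0.png"); H=cv2.cvtColor(s,cv2.COLOR_BGR2HSV)
m=cv2.inRange(H,(5,90,60),(18,255,255)); m[:,:295]=0;m[:,375:]=0;m[:175]=0;m[225:]=0
m=cv2.morphologyEx(m,cv2.MORPH_CLOSE,np.ones((5,5)));m=cv2.morphologyEx(m,cv2.MORPH_OPEN,np.ones((3,3)))
cn=max(cv2.findContours(m,0,1)[0],key=cv2.contourArea)
P=onz("scene",cn.reshape(-1,2),.003)[:,:2].astype(np.float32); print("mat scene",cv2.minEnclosingCircle(P), np.r_[P.min(0)+P.max(0)]/2)
t=cv2.imread("pics/top0.png");m=cv2.inRange(cv2.cvtColor(t,cv2.COLOR_BGR2HSV),(5,90,60),(18,255,255))[200:275,155:232]
m=cv2.morphologyEx(m,cv2.MORPH_CLOSE,np.ones((5,5)));cn=max(cv2.findContours(m,0,1)[0],key=cv2.contourArea).reshape(-1,2)+[155,200]
P=onz("top",cn,.003)[:,:2].astype(np.float32); print("mat top",cv2.minEnclosingCircle(P),(P.min(0)+P.max(0))/2)
E
```

```text
tool_pos: [0.4586, -0.2266, 0.035]
contact_force: [0.5, 1.1, 0.1]
opening: 0.092
grip_force: 0.0
tool_pos: [0.461, -0.2282, 0.0385]
contact_force: [0.4, 0.3, 3.8]
opening: 0.0654
grip_force: 15.0
tool_pos: [0.4591, -0.2271, 0.118]
contact_force: [0.4, -0.1, -1.0]
opening: 0.0657
grip_force: 20.0
[('top', [215, 74, 7, 8, 46], [218.1, 77.8]), ('scene', [161, 215, 54, 43, 995], [182.8, 237.4])]
[[161.0, 220.0, -0.291, 0.206], [166.0, 242.0, -0.292, 0.143], [176.0, 257.0, -0.279, 0.088], [214.0, 240.0, -0.182, 0.092], [212.0, 227.0, -0.182, 0.134], [203.0, 231.0, -0.205, 0.133], [199.0, 240.0, -0.218, 0.111], [191.0, 243.0, -0.238, 0.111], [189.0, 237.0, -0.24, 0.131], [185.0, 238.0, -0.249, 0.133], [175.0, 223.0, -0.264, 0.185], [174.0, 215.0, -0.262, 0.206]]
t 13.7 tcp [ 0.4616 -0.2287  0.1212] yaw 1.6 shift [np.float64(0.0987), np.float64(0.0032), np.float64(0.0702)] turn -0.002 F [ 0.5 -0.7 -2.3] open 0.066 grip 20.0
mat scene ((0.46520352363586426, 0.2462838590145111), 0.1218254566192627) [0.46509042 0.24165457]
mat top ((0.444689005613327, 0.24208828806877136), 0.10036497563123703) [0.44389307 0.24152848]
```

```bash
python3 -m jog '[[[0.3,0.02,0,0,0],[0.3,0.055,0,0,0],[0.3,0.095,0,0,0],[0.3,0.135,0,0,0],[0.3,0.175,0,0,0]]]' | sed -n '2p;4,6p'
python3 -m jog '[[[0.3,0.04,-0.001,0,0],[0.3,0.08,-0.002,0,0],[0.3,0.12,-0.003,0,0],[0.3,0.16,-0.004,0,0],[0.3,0.2,-0.004,0,0]]]' | sed -n '2p;4,6p'
python3 -m jog '[[[0.3,0.03,0,0,0],[0.3,0.06,0,0,0],[0.3,0.08,0,0,0],[0.3,0.095,0,0,0],[0.3,0.097,0,0,0]]]' | sed -n '2p;4,6p'
python3 -c "
from h import *
rel(.444,.243,.041,1.6); caddy('k')"
```

```text
tool_pos: [0.4536, -0.051, 0.1165]
contact_force: [1.0, 0.7, -1.8]
opening: 0.0659
grip_force: 20.0
tool_pos: [0.4436, 0.1488, 0.1166]
contact_force: [0.1, -0.1, -2.7]
opening: 0.0663
grip_force: 20.0
tool_pos: [0.4412, 0.2461, 0.1165]
contact_force: [-0.8, -0.5, -2.0]
opening: 0.0659
grip_force: 20.0
t 14.95 tcp [0.4412 0.2461 0.1165] yaw 1.602 shift [np.float64(-0.0032), np.float64(0.0027), np.float64(0.0755)] turn 0.002 F [-0.8 -0.5 -2. ] open 0.0659 grip 20.0
[('top', [194, 217, 12, 27, 194], [200.2, 228.2]), ('scene', [318, 153, 41, 37, 882], [333.9, 171.7])]
```

```bash
python3 -m jog '[[[0.3,-0.003,0.0027,0.02,0],[0.3,-0.003,0.0027,0.04,0],[0.3,-0.003,0.0027,0.06,0],[0.3,-0.003,0.0027,0.07,0],[0.3,-0.003,0.0027,0.074,0]]]' | sed -n '2p;4,6p'
python3 -m jog '[[[0.3,0,0,0.001,0],[0.3,0,0,0.001,0],[1,0,0,0.001,0],[1,0,0,0.001,0],[1,0,0,0.001,0]]]' | sed -n '2p;4,6p'
python3 -m jog '[[[1,0,0,0,0],[1,0,0,0,0],[1,0,0,-0.035,0],[1,0,0,-0.07,0],[1,0,0,-0.11,0]]]' | sed -n '2p;4,6p'
python3 -m jog '[[[0.5,0,-0.04,-0.04,0],[0.5,0,-0.08,-0.07,0],[0.2,0,-0.09,-0.09,0],[0.2,0,-0.09,-0.09,0],[0.2,0,-0.09,-0.09,0]]]' | sed -n '2p;4,6p'
python3 - <<'E'
from h import *
face('l')
s=robot.read_camera("scene"); m=cv2.inRange(cv2.cvtColor(s,cv2.COLOR_RGB2HSV),(18,130,40),(35,255,255))
cn=max(cv2.findContours(m,0,1)[0],key=cv2.contourArea); a=cv2.approxPolyDP(cn,2.,True).reshape(-1,2); print(np.c_[a,onz("scene",a,.003)[:,:2].round(3),onz("scene",a,.073)[:,:2].round(3)].tolist())
E
```

```text
tool_pos: [0.444, 0.2397, 0.0416]
contact_force: [-0.1, 0.5, 2.7]
opening: 0.0659
grip_force: 20.0
tool_pos: [0.4458, 0.2414, 0.0432]
contact_force: [1.1, 0.5, 0.4]
opening: 0.0813
grip_force: 0.0
tool_pos: [0.4441, 0.2408, 0.1526]
contact_force: [1.5, -0.3, -0.1]
opening: 0.0914
grip_force: 0.0
tool_pos: [0.355, 0.239, 0.2445]
contact_force: [0.7, 0.6, -0.9]
opening: 0.0632
grip_force: 0.0
[('top', [187, 220, 23, 26, 515], [198.8, 232.7]), ('scene', [315, 172, 42, 40, 1159], [335.4, 191.2])]
[[343.0, 172.0, 0.211, 0.145], [317.0, 183.0, 0.123, 0.142], [315.0, 199.0, 0.12, 0.09], [328.0, 211.0, 0.172, 0.025], [354.0, 198.0, 0.27, 0.032], [356.0, 181.0, 0.267, 0.095]]
t 16.82 tcp [0.3554 0.2385 0.2419] yaw 1.6 shift [np.float64(-0.3714), np.float64(0.0959), np.float64(0.1909)] turn -0.002 F [ 0.2  0.4 -0.4] open 0.0568 grip 0.0
[[343.0, 172.0, 0.339, 0.364, 0.416, 0.289], [316.0, 184.0, 0.345, 0.244, 0.422, 0.181], [315.0, 200.0, 0.412, 0.19, 0.482, 0.132], [328.0, 211.0, 0.475, 0.191, 0.54, 0.132], [353.0, 200.0, 0.475, 0.289, 0.539, 0.221], [356.0, 182.0, 0.407, 0.362, 0.478, 0.287]]
```

Caddy stands near (0.445, 0.240) on the mat (0.444, 0.242). Next, the cap centres and the phases of their flats, from the far-side outlines of the tops in both views.

Run:
```python
from h import *
S={"red":((310.7,156.6),(268,264.4)),"blue":((281.2,156.6),(303.2,249)),"orange":((221.4,157),(365,221.4))}
im={"top":cv2.imread("pics/top0.png"),"scene":cv2.imread("pics/scene0.png")}
for k,uv in S.items():
    C=[]
    for n,(u,v) in zip(("top","scene"),uv):
        H=cv2.cvtColor(im[n],cv2.COLOR_BGR2HSV)
        u0,v0=int(u)-9,int(v)-9; g=im[n][v0:v0+19,u0:u0+19].astype(float); w=np.clip(g.min(2)-110,0,None)
        yy,xx=np.mgrid[:19,:19]; c=np.array([(w*xx).sum(),(w*yy).sum()])/w.sum()+[u0,v0]
        X=onz(n,[c],.125)[0]; C.append(X)
        # outline: saturation-weighted edge along rays on plane z=.125
        fs=[]
        base={"top":0.,"scene":np.arctan2(*(X-cam("scene")[2])[[1,0]])}[n]
        ph=base+np.radians(np.arange(-75,76,5)); r=np.arange(.008,.021,.00025)
        for a in ph:
            P=np.c_[X[0]+r*np.cos(a),X[1]+r*np.sin(a),np.full(len(r),.125)]; q=proj(n,P).astype(np.float32)
            col=cv2.remap(im[n].astype(np.float32),q[:,0][None],q[:,1][None],cv2.INTER_CUBIC)[0]
            sat=col.max(1)-col.min(1)
            i=np.argmax(sat); j=i+np.argmax(sat[i:]<(sat[i]+np.median(sat[-8:]))/2); fs.append(r[j])
        fs=np.array(fs); A=np.c_[np.ones(len(ph)),np.cos(ph),np.sin(ph),np.cos(6*ph),np.sin(6*ph)]
        s=np.linalg.lstsq(A,fs,rcond=None)[0]; cor=np.degrees(np.arctan2(s[4],s[3]))/6
        print(k,n,c.round(1),X.round(4),"r0 %.4f amp %.4f corner %.1f deg -> flat %.1f"%(s[0],np.hypot(s[3],s[4]),cor,(cor+30)%60), "shift",s[1:3].round(4))
    (p,d),(p2,d2)=[ray(n,[proj(n,[x])[0]]) for n,x in zip(("top","scene"),C)]
    A=np.c_[d[0],-d2[0]]; t=np.linalg.lstsq(A,p2-p,rcond=None)[0]; print("  3D",((p+t[0]*d[0]+p2+t[1]*d2[0])/2).round(4))
```

```text
red top [309.7 154.5] [ 0.666 -0.129  0.125] r0 0.0134 amp 0.0003 corner 17.2 deg -> flat 47.2 shift [-0.0035 -0.0013]
red scene [267.7 262.8] [ 0.6551 -0.1283  0.125 ] r0 0.0135 amp 0.0001 corner -22.4 deg -> flat 7.6 shift [ 0.0021 -0.002 ]
  3D [ 0.6625 -0.1302  0.1332]
blue top [280.7 154.5] [ 0.6682 -0.0412  0.125 ] r0 0.0150 amp 0.0009 corner 25.2 deg -> flat 55.2 shift [-0.0048  0.0008]
blue scene [303.2 247.1] [ 0.6573 -0.037   0.125 ] r0 0.0118 amp 0.0003 corner 17.8 deg -> flat 47.8 shift [ 0.0015 -0.0026]
  3D [ 0.6649 -0.0418  0.134 ]
orange top [220.7 155.2] [0.6711 0.1406 0.125 ] r0 0.0138 amp 0.0002 corner 4.4 deg -> flat 34.4 shift [-0.0027 -0.0002]
orange scene [366.3 220. ] [0.6641 0.145  0.125 ] r0 0.0137 amp 0.0006 corner -16.5 deg -> flat 13.5 shift [-0.0005 -0.0048]
  3D [0.669  0.1397 0.1311]
```

Combined centres: red (0.661,-0.130), blue (0.6625,-0.0405), orange (0.6665,0.140), 90 mm apart as expected. The flat phases aren't reliable, so I'll feel for them with the jaws. Red first.

```bash
python3 -m jog '[[[0.1,-0.03,0.02,0,0.12],[0.1,-0.06,0.04,0,0.24],[0.1,-0.09,0.06,0,0.36],[0.1,-0.12,0.08,0,0.48],[0.1,-0.15,0.1,0,0.6]]]' 8| sed -n '2,3p'
python3 -m jog '[[[0.1,0,0,0,0.12],[0.1,0,0,0,0.24],[0.1,0,0,0,0.36],[0.1,0,0,0,0.48],[0.1,0,0,0,0.6]]]' | sed -n '2,3p'
python3 -m jog '[[[0.1,0,0,0,0.12],[0.1,0,0,0,0.24],[0.1,0,0,0,0.36],[0.1,0,0,0,0.4],[0.1,0,0,0,0.4]]]' | sed -n '2,3p'
python3 -c "
from h import *
rel(.661,-.130,.2,0)"
```

```text
tool_pos: [0.4604, 0.0895, 0.2404]
tool_rot: [-3.139, 0.002, 0.993]
tool_pos: [0.4597, 0.0908, 0.2402]
tool_rot: [-3.14, 0.004, 0.393]
tool_pos: [0.4596, 0.091, 0.2404]
tool_rot: [3.141, 0.003, -0.002]
t 18.12 tcp [0.4596 0.091  0.2404] yaw -0.002 shift [np.float64(0.2019), np.float64(0.2206), np.float64(0.0404)] turn -0.002 F [ 0.9 -0.9 -0.2] open 0.0503 grip 0.0
```

```bash
python3 -m jog '[[[0.1,0.025,0.028,0,0],[0.1,0.05,0.055,0,0],[0.1,0.075,0.082,0,0],[0.1,0.1,0.11,0,0],[0.1,0.125,0.138,0,0]]]' | sed -n '2,3p'
python3 -m jog '[[[0.1,0.025,0.028,0.01,0],[0.1,0.05,0.055,0.02,0],[0.1,0.077,0.083,0.03,0],[0.1,0.077,0.083,0.04,0],[0.1,0.077,0.083,0.04,0]]]' | sed -n '2,3p'
python3 -c "
from h import *
rel(.661,-.130,.089,0); snap('top','m_top'); s=snap('scene','m_scene')
t=cv2.imread('pics/m_scene.png'); cv2.imwrite('pics/m3.png',cv2.resize(t[160:310,190:390],None,fx=4,fy=4,interpolation=cv2.INTER_CUBIC))"
```

```text
tool_pos: [0.5855, -0.0483, 0.2406]
tool_rot: [-3.141, 0.002, 0.001]
tool_pos: [0.6606, -0.1312, 0.1962]
tool_rot: [-3.139, 0.008, -0.002]
t 18.95 tcp [ 0.6606 -0.1312  0.1962] yaw -0.002 shift [np.float64(0.0004), np.float64(-0.0012), np.float64(0.1072)] turn -0.002 F [-0.2  0.7 -1. ] open 0.0502 grip 0.0
```

```bash
python3 -m jog '[[[0.1,0,-0.001,0.03,0],[0.1,0,-0.001,0.06,0],[0.1,0,-0.001,0.085,0],[0.1,0,-0.001,0.1,0],[0.1,0,-0.001,0.107,0]]]' | sed -n '2,6p'
python3 -m jog '[[[-0.6,0,0,0,0],[-0.6,0,0,0,0],[-0.6,0,0,0,0],[-0.6,0,0,0,0],[-0.6,0,0,0,0]]]' 5
python3 -c "
from h import *
o=robot.observe();print(o['opening'],o['torque'],o['contact_force'],o['tool_rot'])"
```

```text
tool_pos: [0.66, -0.1268, 0.0939]
tool_rot: [-3.14, 0.003, 0.002]
contact_force: [-0.7, 0.3, -0.3]
opening: 0.0502
grip_force: 0.0
time: 19.88
tool_pos: [0.6625, -0.1299, 0.0978]
tool_rot: [3.139, -0.004, -0.0]
contact_force: [-1.1, -4.0, 5.5]
opening: 0.0296
grip_force: 5.0
0.029576858039618438 [-0.80066229  0.30141126  0.02698721] [-1.06236549 -4.0120214   5.52894945] [ 3.13890024e+00 -4.14000444e-03 -2.98396572e-04]
```

```bash
python3 -m jog '[[[-0.2,0,0,0,0],[-0.2,0,0,0,0.1],[-0.2,0,0,0,0.2],[-0.2,0,0,0,0.3],[-0.2,0,0,0,0.35]]]' 5 | sed -n '2,6p'
python3 -m jog '[[[-0.6,0,0,0,0],[-0.6,0,0,0,0],[-0.6,0,0,0,0],[-0.6,0,0,0,0],[-0.6,0,0,0,0]]]' 5
python3 -c "
from h import *
o=robot.observe();print(o['opening'],o['torque'],o['contact_force'],o['tool_rot'])"
```

```text
tool_pos: [0.6614, -0.1279, 0.0953]
tool_rot: [-3.141, 0.0, -0.355]
contact_force: [0.3, 0.3, -0.6]
opening: 0.0367
grip_force: 0.0
time: 20.72
tool_pos: [0.661, -0.1297, 0.0956]
tool_rot: [3.14, -0.0, -0.348]
contact_force: [-3.0, -5.4, 2.6]
opening: 0.0279
grip_force: 5.0
0.02787442277338866 [-0.79193796  0.57082962 -0.02580267] [-2.98889074 -5.43765017  2.56233934] [ 3.14006829e+00 -5.46469498e-05 -3.48419393e-01]
```

```bash
python3 -m jog '[[[-0.2,0,0,0,0],[-0.2,0,0,0,0.07],[-0.2,0,0,0,0.14],[-0.2,0,0,0,0.14],[-0.2,0,0,0,0.14]]]' 5 | sed -n '2,6p'
python3 -m jog '[[[-0.6,0,0,0,0],[-0.6,0,0,0,0],[-0.6,0,0,0,0],[-0.6,0,0,0,0],[-0.6,0,0,0,0]]]' 8
python3 -m jog '[[[-0.6,0,0,0,0],[-0.6,0,0,0,0],[-0.6,0,0,0,0],[-0.6,0,0,0,0],[-0.6,0,0,0,0]]]' 25 | sed -n '2,6p'
```

```text
tool_pos: [0.6615, -0.1281, 0.0952]
tool_rot: [-3.141, 0.0, -0.487]
contact_force: [-0.2, 0.6, -0.0]
opening: 0.0365
grip_force: 0.0
time: 21.55
tool_pos: [0.6606, -0.1301, 0.0952]
tool_rot: [3.139, 0.001, -0.489]
contact_force: [-3.7, -6.6, 1.3]
opening: 0.0265
grip_force: 8.0
tool_pos: [0.6606, -0.1303, 0.0952]
tool_rot: [3.139, 0.0, -0.489]
contact_force: [-2.8, -5.2, 1.2]
opening: 0.026
grip_force: 24.9
```

Opening 26.0 mm, so the jaws are on the flats. Now twist back and forth with gentle lift.

```bash
python3 -m jog '[[[-0.6,0,0.001,-0.0005,0.1],[-0.6,0,0.002,-0.001,0.2],[-0.6,0,0.002,-0.0015,0.3],[-0.6,0,0.002,-0.002,0.4],[-0.6,0,0.002,-0.002,0.4]]]' 25 | sed -n '2,6p'
python3 -m jog '[[[-0.6,0,0,-0.0005,-0.1],[-0.6,0,0,-0.001,-0.2],[-0.6,0,0,-0.0015,-0.3],[-0.6,0,0,-0.002,-0.4],[-0.6,0,0,-0.002,-0.4]]]' 25 | sed -n '2,6p'
python3 -c "
from h import *
o=robot.observe();print(o['opening'],o['torque'],o['contact_force'],o['tool_rot'])
for n in ('scene','top'): snap(n,'n_'+n)"
```

```text
tool_pos: [0.6595, -0.1312, 0.0965]
tool_rot: [3.139, 0.001, -0.893]
contact_force: [-3.5, -4.3, -2.2]
opening: 0.0262
grip_force: 25.0
tool_pos: [0.66, -0.1308, 0.0984]
tool_rot: [3.141, 0.001, -0.483]
contact_force: [-1.0, -4.4, -4.6]
opening: 0.0263
grip_force: 24.9
0.026267547705575926 [-0.69404387  0.31931783 -0.00185656] [-1.02899686 -4.40373257 -4.55051988] [ 3.14052333e+00  1.09540732e-03 -4.82974969e-01]
```

```bash
for i in 1; do
python3 -m jog '[[[-0.6,0,0.001,-0.0005,0.1],[-0.6,0,0.0015,-0.001,0.2],[-0.6,0,0.0015,-0.0015,0.3],[-0.6,0,0.0015,-0.002,0.4],[-0.6,0,0.0015,-0.002,0.4]]]' | sed -n '2,6p'
python3 -m jog '[[[-0.6,0,0,-0.0005,-0.1],[-0.6,0,0,-0.001,-0.2],[-0.6,0,0,-0.0015,-0.3],[-0.6,0,0,-0.002,-0.4],[-0.6,0,0,-0.002,-0.4]]]'  | sed -n '2,6p'
python3 -m jog '[[[-0.6,0,0,-0.0005,0.1],[-0.6,0,0,-0.001,0.2],[-0.6,0,0,-0.0015,0.3],[-0.6,0,0,-0.002,0.4],[-0.6,0,0,-0.002,0.4]]]' | sed -n '2,6p'
python3 -m jog '[[[-0.6,0,0,-0.0005,-0.1],[-0.6,0,0,-0.001,-0.2],[-0.6,0,0,-0.0015,-0.3],[-0.6,0,0,-0.002,-0.4],[-0.6,0,0,-0.002,-0.4]]]'  | sed -n '2,6p'
done
```

```text
tool_pos: [0.6595, -0.1314, 0.1009]
tool_rot: [3.141, 0.001, -0.895]
contact_force: [-1.1, -1.8, -4.2]
opening: 0.026
grip_force: 25.0
tool_pos: [0.6597, -0.1312, 0.103]
tool_rot: [-3.141, 0.001, -0.484]
contact_force: [-0.6, -0.2, -5.7]
opening: 0.026
grip_force: 25.0
tool_pos: [0.6596, -0.1314, 0.105]
tool_rot: [3.141, 0.001, -0.895]
contact_force: [-0.8, -2.8, -5.4]
opening: 0.026
grip_force: 25.0
tool_pos: [0.6597, -0.1312, 0.1071]
tool_rot: [-3.141, 0.001, -0.485]
contact_force: [-0.6, -1.0, -6.5]
opening: 0.0256
grip_force: 25.0
```

```bash
for i in 1 2 3; do
python3 -m jog '[[[-0.6,0,0,-0.0002,0.1],[-0.6,0,0,-0.0005,0.2],[-0.6,0,0,-0.0008,0.3],[-0.6,0,0,-0.001,0.4],[-0.6,0,0,-0.0012,0.5]]]' | sed -n '2p;4,6p'
python3 -m jog '[[[-0.6,0,0,-0.0002,-0.1],[-0.6,0,0,-0.0005,-0.2],[-0.6,0,0,-0.0008,-0.3],[-0.6,0,0,-0.001,-0.4],[-0.6,0,0,-0.0012,-0.5]]]' | sed -n '2p;4,6p'
done
```

```text
tool_pos: [0.6596, -0.1316, 0.1083]
contact_force: [-1.6, -1.8, -4.8]
opening: 0.026
grip_force: 25.0
tool_pos: [0.6598, -0.1312, 0.1097]
contact_force: [-1.3, -1.0, -3.6]
opening: 0.026
grip_force: 25.0
tool_pos: [0.6597, -0.1316, 0.1111]
contact_force: [-1.0, -2.7, -2.9]
opening: 0.026
grip_force: 25.0
tool_pos: [0.6598, -0.1313, 0.1122]
contact_force: [-0.5, -0.2, -3.2]
opening: 0.026
grip_force: 25.0
tool_pos: [0.6597, -0.1316, 0.1134]
contact_force: [-1.0, -2.0, -2.8]
opening: 0.0256
grip_force: 25.0
tool_pos: [0.6598, -0.1313, 0.1148]
contact_force: [-1.8, -1.3, -1.9]
opening: 0.0258
grip_force: 25.0
```

```bash
for i in 1 2; do
python3 -m jog '[[[-0.6,0,0,-0.0004,0.1],[-0.6,0,0,-0.0008,0.2],[-0.6,0,0,-0.0012,0.3],[-0.6,0,0,-0.0016,0.4],[-0.6,0,0,-0.002,0.5]]]' | sed -n '2p;4p'
python3 -m jog '[[[-0.6,0,0,-0.0004,-0.1],[-0.6,0,0,-0.0008,-0.2],[-0.6,0,0,-0.0012,-0.3],[-0.6,0,0,-0.0016,-0.4],[-0.6,0,0,-0.002,-0.5]]]' | sed -n '2p;4p'
done
python3 -m jog '[[[-0.6,0,0,-0.005,0],[-0.6,0,0,-0.01,0],[-0.6,0,0,-0.02,0],[-0.6,0,0,-0.03,0],[-0.6,0,0,-0.04,0]]]' | sed -n '2p;4,6p'
python3 -c "
from h import *
caddy('o'); rel(.445,.24,.2,0)"
```

```text
tool_pos: [0.6601, -0.1315, 0.1174]
contact_force: [-1.5, -1.3, 0.9]
tool_pos: [0.6604, -0.1311, 0.1195]
contact_force: [-0.1, -0.1, -0.8]
tool_pos: [0.6603, -0.1314, 0.1214]
contact_force: [-0.6, -1.8, -1.1]
tool_pos: [0.6606, -0.1312, 0.1236]
contact_force: [0.9, 0.1, -0.6]
tool_pos: [0.6601, -0.1316, 0.1642]
contact_force: [-0.1, -0.4, 0.6]
opening: 0.0258
grip_force: 25.0
[('top', [174, 221, 19, 26, 405], [182.1, 233.1]), ('scene', [315, 172, 42, 40, 1166], [335.3, 191.2])]
t 29.25 tcp [ 0.6611 -0.132   0.1657] yaw -0.491 shift [np.float64(-0.366), np.float64(-0.2261), np.float64(-0.0343)] turn -0.491 F [0.  0.3 0.2] open 0.0259 grip 25.0
```

Red cap is free. Carrying it to the caddy.

```bash
python3 -m jog '[[[-0.6,-0.01,-0.005,-0.03,0],[-0.6,-0.045,-0.025,-0.04,0],[-0.6,-0.08,-0.045,-0.04,0],[-0.6,-0.115,-0.065,-0.04,0],[-0.6,-0.15,-0.085,-0.04,0]]]' | sed -n '2,3p;5,6p'
python3 -m jog '[[[-0.6,-0.035,-0.02,0,0],[-0.6,-0.07,-0.04,0,0],[-0.6,-0.105,-0.06,0,0],[-0.6,-0.14,-0.08,0,0],[-0.6,-0.17,-0.1,0,0]]]' | sed -n '2,3p;5,6p'
python3 -m jog '[[[-0.6,-0.02,-0.01,0,-0.1],[-0.6,-0.032,-0.017,0,-0.2],[-0.6,-0.032,-0.017,0,-0.3],[-0.6,-0.032,-0.017,0,-0.4],[-0.6,-0.032,-0.017,0,-0.49]]]' | sed -n '2,3p;5,6p'
python3 -c "
from h import *
rel(.445,.212,.085,0)"
```

```text
tool_pos: [0.5662, 0.0151, 0.2027]
tool_rot: [-3.141, -0.0, -0.492]
opening: 0.0257
grip_force: 25.0
tool_pos: [0.4627, 0.1838, 0.2027]
tool_rot: [-3.141, 0.0, -0.491]
opening: 0.0257
grip_force: 25.0
tool_pos: [0.444, 0.2128, 0.2027]
tool_rot: [-3.141, -0.0, 0.005]
opening: 0.0264
grip_force: 25.0
t 30.5 tcp [0.444  0.2128 0.2027] yaw 0.005 shift [np.float64(0.001), np.float64(0.0008), np.float64(0.1177)] turn 0.005 F [-0.5 -0.2  0.2] open 0.0264 grip 25.0
```

```bash
python3 -c "from h import *; caddy('p')"
python3 -m jog '[[[-0.6,0.001,0,0.03,0],[-0.6,0.001,0,0.06,0],[-0.6,0.001,0,0.09,0],[-0.6,0.001,0,0.11,0],[-0.6,0.001,0,0.117,0]]]' | sed -n '2,6p'
python3 -m jog '[[[-0.6,0,0,0,0],[-0.15,0,0,0,0],[-0.15,0,0,0,0],[-0.15,0,0,0,0],[-0.15,0,0,0,0]]]' | sed -n '2,6p'
python3 -m jog '[[[-0.15,0,0,-0.03,0],[-0.15,0,0,-0.07,0],[-0.15,0.03,0.02,-0.11,0],[0.1,0.06,0.05,-0.12,0],[0.1,0.08,0.08,-0.12,0]]]' | sed -n '2,6p'
python3 -c "
from h import *
caddy('q'); rel(.6625,-.0405,.2,0)
s=cv2.imread('pics/q_scene.png'); m=cv2.inRange(cv2.cvtColor(s,cv2.COLOR_BGR2HSV),(0,130,80),(6,255,255))|cv2.inRange(cv2.cvtColor(s,cv2.COLOR_BGR2HSV),(172,130,80),(180,255,255))
k,l,t,c=cv2.connectedComponentsWithStats(m);print([(a.tolist(),b.round(1).tolist()) for a,b in zip(t[1:],c[1:]) if a[4]>8])"
```

```text
[('top', [174, 232, 24, 12, 188], [184.6, 237.0]), ('scene', [315, 172, 42, 40, 1155], [335.4, 191.3])]
tool_pos: [0.4435, 0.2116, 0.0827]
tool_rot: [3.14, 0.005, -0.004]
contact_force: [-0.2, -0.4, -0.1]
opening: 0.0258
grip_force: 25.0
tool_pos: [0.4461, 0.2126, 0.0867]
tool_rot: [-3.141, -0.002, -0.001]
contact_force: [-0.2, -0.2, 1.2]
opening: 0.039
grip_force: 0.0
tool_pos: [0.5246, 0.1376, 0.21]
tool_rot: [-3.14, -0.009, 0.003]
contact_force: [0.5, 0.3, 0.9]
opening: 0.0479
grip_force: 0.0
[('top', [174, 222, 10, 25, 123], [176.7, 235.2]), ('scene', [315, 172, 42, 40, 1162], [335.3, 191.2])]
t 31.95 tcp [0.5257 0.133  0.2071] yaw -0.005 shift [np.float64(0.1376), np.float64(0.1728), np.float64(0.0071)] turn -0.005 F [-0.8  0.7  0.5] open 0.05 grip 0.0
[([551, 208, 9, 15, 77], [556.4, 215.8]), ([267, 273, 3, 5, 14], [267.9, 275.1]), ([263, 281, 11, 10, 56], [268.3, 286.9]), ([300, 362, 45, 40, 1050], [320.8, 380.2]), ([0, 402, 21, 17, 165], [9.3, 409.8])]
```

```bash
python3 -m jog '[[[0.1,0.025,0.03,0,0],[0.1,0.05,0.06,0,0],[0.1,0.075,0.09,0,0],[0.1,0.1,0.12,0,0],[0.1,0.125,0.15,0,0]]]' 5 | sed -n '2,3p'
python3 -m jog '[[[0.1,0.013,0.023,0.02,0],[0.1,0.013,0.023,0.05,0],[0.1,0.013,0.023,0.08,0],[0.1,0.013,0.023,0.095,0],[0.1,0.013,0.023,0.112,0]]]' | sed -n '2,4p'
python3 -c "from h import *; caddy('r'); rel(.6625,-.0405,.091,0)"
python3 -m jog '[[[0.1,0,0,0,0],[-0.6,0,0,0,0],[-0.6,0,0,0,0],[-0.6,0,0,0,0],[-0.6,0,0,0,0]]]' 5
python3 - <<'E'
from h import *
o=robot.observe();print(o['opening'],o['torque'])
for n,f in(("scene","r_scene"),("top","r_top")):
    s=cv2.imread(f'pics/{f}.png'); H=cv2.cvtColor(s,cv2.COLOR_BGR2HSV); m=cv2.inRange(H,(0,130,60),(6,255,255))|cv2.inRange(H,(172,130,60),(180,255,255))
    k,l,t,c=cv2.connectedComponentsWithStats(m);print(n,[(a.tolist()) for a,b in zip(t[1:],c[1:]) if a[4]>4])
E
```

```text
tool_pos: [0.6474, -0.0141, 0.2054]
tool_rot: [-3.141, -0.0, -0.0]
tool_pos: [0.6589, -0.0358, 0.0914]
tool_rot: [-3.141, 0.002, -0.001]
contact_force: [0.4, 0.1, 0.9]
[('top', [215, 74, 7, 8, 46], [218.1, 77.8]), ('scene', [327, 172, 30, 36, 732], [341.6, 189.2])]
t 32.88 tcp [ 0.6576 -0.0354  0.0898] yaw -0.0 shift [np.float64(0.0049), np.float64(0.0051), np.float64(-0.0012)] turn -0.0 F [-0.3  0.3 -0.1] open 0.0506 grip 0.0
time: 33.3
tool_pos: [0.6606, -0.0381, 0.0949]
tool_rot: [3.138, -0.003, 0.0]
contact_force: [-1.4, -10.7, 4.2]
opening: 0.0293
grip_force: 5.0
0.029262185874492086 [-1.80111987  0.50905983 -0.01237621]
scene [[551, 208, 9, 15, 78], [266, 274, 4, 4, 14], [263, 282, 11, 10, 54], [300, 362, 45, 40, 1051], [0, 402, 21, 17, 176]]
top [[321, 58, 19, 16, 264], [90, 66, 19, 16, 252], [470, 157, 3, 2, 5], [307, 161, 7, 6, 17], [469, 161, 9, 7, 18], [488, 161, 2, 3, 5], [482, 175, 10, 6, 15]]
```

```bash
python3 -m jog '[[[-0.1,0,0,0,0],[-0.1,0.002,0.005,0,0.1],[-0.1,0.002,0.005,0,0.2],[-0.1,0.002,0.005,0,0.3],[-0.1,0.002,0.005,0,0.35]]]' 5 | sed -n '2,3p'
python3 -m jog '[[[-0.6,0,0,0,0],[-0.6,0,0,0,0],[-0.6,0,0,0,0],[-0.6,0,0,0,0],[-0.6,0,0,0,0]]]' 5 | sed -n '2,6p'
```

```text
tool_pos: [0.662, -0.041, 0.0935]
tool_rot: [-3.141, -0.001, -0.356]
tool_pos: [0.6619, -0.0411, 0.0932]
tool_rot: [-3.141, -0.0, -0.349]
contact_force: [0.1, -0.4, 2.0]
opening: 0.0295
grip_force: 5.0
```

```bash
python3 -m jog '[[[-0.1,0,0,0,0],[-0.1,0,0,0,0.1],[-0.1,0,0,0,0.2],[-0.1,0,0,0,0.3],[-0.1,0,0,0,0.36]]]' 5 | sed -n '2,3p'
python3 -m jog '[[[-0.6,0,0,0,0],[-0.6,0,0,0,0],[-0.6,0,0,0,0],[-0.6,0,0,0,0],[-0.6,0,0,0,0]]]' 5 | sed -n '2,6p'
python3 -m jog '[[[-0.6,0,0,0,0],[-0.6,0,0,0,0],[-0.6,0,0,0,0],[-0.6,0,0,0,0],[-0.6,0,0,0,0]]]' 25 | sed -n '2,6p'
```

```text
tool_pos: [0.6617, -0.0411, 0.0927]
tool_rot: [3.142, 0.0, -0.715]
tool_pos: [0.6616, -0.0412, 0.0928]
tool_rot: [3.141, 0.0, -0.709]
contact_force: [0.6, -0.2, -0.4]
opening: 0.0284
grip_force: 5.0
tool_pos: [0.6617, -0.0412, 0.0928]
tool_rot: [3.141, 0.0, -0.71]
contact_force: [-0.5, -1.7, -0.1]
opening: 0.0273
grip_force: 25.0
```

```bash
python3 -m jog '[[[-0.1,0,0,0,0],[-0.1,0,0,0,0],[-0.1,0,0,0,0.1],[-0.1,0,0,0,0.15],[-0.1,0,0,0,0.15]]]' 5 | sed -n '2,3p'
python3 -m jog '[[[-0.6,0,0,0,0],[-0.6,0,0,0,0],[-0.6,0,0,0,0],[-0.6,0,0,0,0],[-0.6,0,0,0,0]]]' 5 | sed -n '2,6p'
python3 -m jog '[[[-0.6,0,0,0,0],[-0.6,0,0,0,0],[-0.6,0,0,0,0],[-0.6,0,0,0,0],[-0.6,0,0,0,0]]]' 25 | sed -n '2,6p'
```

```text
tool_pos: [0.6621, -0.0409, 0.0931]
tool_rot: [-3.141, -0.0, -0.862]
tool_pos: [0.6616, -0.0413, 0.093]
tool_rot: [3.141, 0.0, -0.86]
contact_force: [-2.0, -1.6, 1.9]
opening: 0.0265
grip_force: 5.0
tool_pos: [0.6617, -0.0413, 0.093]
tool_rot: [3.141, -0.0, -0.86]
contact_force: [-2.5, -1.9, 2.1]
opening: 0.0265
grip_force: 25.0
```

Aligned (26.5 mm). Twisting blue off with less lift per twist.

```bash
for i in 1 2 3 4 5 6; do
python3 -m jog '[[[-0.6,0,0,-0.0002,-0.1],[-0.6,0,0,-0.0005,-0.2],[-0.6,0,0,-0.0008,-0.3],[-0.6,0,0,-0.001,-0.4],[-0.6,0,0,-0.0012,-0.5]]]' | sed -n '2p;4p'
python3 -m jog '[[[-0.6,0,0,-0.0002,0.1],[-0.6,0,0,-0.0005,0.2],[-0.6,0,0,-0.0008,0.3],[-0.6,0,0,-0.001,0.4],[-0.6,0,0,-0.0012,0.5]]]' | sed -n '2p;4,5p'
done
```

```text
tool_pos: [0.6616, -0.0409, 0.0935]
contact_force: [0.0, -0.7, -2.4]
tool_pos: [0.6616, -0.0413, 0.0945]
contact_force: [0.4, -2.4, -3.0]
opening: 0.026
tool_pos: [0.6615, -0.0409, 0.0956]
contact_force: [0.4, -0.9, -2.3]
tool_pos: [0.6616, -0.0412, 0.0969]
contact_force: [0.1, -3.0, -3.4]
opening: 0.0263
tool_pos: [0.6615, -0.0409, 0.098]
contact_force: [-0.2, -0.9, -2.8]
tool_pos: [0.6615, -0.0412, 0.0992]
contact_force: [0.6, -2.3, -3.3]
opening: 0.0263
tool_pos: [0.6615, -0.0409, 0.1003]
contact_force: [-1.0, -1.0, -3.2]
tool_pos: [0.6615, -0.0411, 0.1015]
contact_force: [-0.1, -2.0, -2.1]
opening: 0.026
tool_pos: [0.6614, -0.0409, 0.1027]
contact_force: [0.1, -1.3, -3.7]
tool_pos: [0.6615, -0.0411, 0.104]
contact_force: [0.4, -1.6, -3.9]
opening: 0.0264
tool_pos: [0.6615, -0.0409, 0.1051]
contact_force: [-1.1, -1.6, -3.3]
tool_pos: [0.6615, -0.0411, 0.1063]
contact_force: [-0.8, -2.3, -3.0]
opening: 0.0258
```

```bash
for i in 1 2 3; do
python3 -m jog '[[[-0.6,0,0,-0.0002,-0.1],[-0.6,0,0,-0.0005,-0.2],[-0.6,0,0,-0.0008,-0.3],[-0.6,0,0,-0.001,-0.4],[-0.6,0,0,-0.0012,-0.5]]]' | sed -n '4p'
python3 -m jog '[[[-0.6,0,0,-0.0002,0.1],[-0.6,0,0,-0.0005,0.2],[-0.6,0,0,-0.0008,0.3],[-0.6,0,0,-0.001,0.4],[-0.6,0,0,-0.0012,0.5]]]' | sed -n '2p;4,5p'
done
for i in 1 2; do
python3 -m jog '[[[-0.6,0,0,-0.0004,-0.1],[-0.6,0,0,-0.0008,-0.2],[-0.6,0,0,-0.0012,-0.3],[-0.6,0,0,-0.0016,-0.4],[-0.6,0,0,-0.002,-0.5]]]' | sed -n '4p'
python3 -m jog '[[[-0.6,0,0,-0.0004,0.1],[-0.6,0,0,-0.0008,0.2],[-0.6,0,0,-0.0012,0.3],[-0.6,0,0,-0.0016,0.4],[-0.6,0,0,-0.002,0.5]]]' | sed -n '2p;4,5p'
done
python3 -m jog '[[[-0.6,0,0,-0.005,0],[-0.6,0,0,-0.01,0],[-0.6,0,0,-0.03,0],[-0.6,0,0,-0.06,0],[-0.6,0,0,-0.08,0]]]' | sed -n '2p;4,6p'
python3 -c "
from h import *
rel(.445,.268,.2,0)"
```

```text
contact_force: [-0.3, -0.0, -3.2]
tool_pos: [0.6615, -0.041, 0.1087]
contact_force: [-0.0, -1.2, -3.1]
opening: 0.0263
contact_force: [-0.4, -1.3, -3.6]
tool_pos: [0.6615, -0.041, 0.1111]
contact_force: [-0.8, -1.0, -3.2]
opening: 0.0262
contact_force: [-0.1, -1.7, -1.8]
tool_pos: [0.6617, -0.041, 0.1143]
contact_force: [-1.1, -0.5, 0.4]
opening: 0.0263
contact_force: [0.4, -0.3, 0.5]
tool_pos: [0.662, -0.0407, 0.1183]
contact_force: [-0.0, -1.0, -0.2]
opening: 0.0268
contact_force: [1.2, 0.5, 0.0]
tool_pos: [0.662, -0.0406, 0.1223]
contact_force: [0.3, 0.5, -0.2]
opening: 0.0263
tool_pos: [0.6624, -0.0409, 0.2053]
contact_force: [1.7, -0.4, -0.0]
opening: 0.0264
grip_force: 25.0
t 46.22 tcp [ 0.6624 -0.0409  0.2053] yaw -0.857 shift [np.float64(-0.3759), np.float64(-0.038), np.float64(0.0053)] turn -0.857 F [ 1.7 -0.4 -0. ] open 0.0264 grip 25.0
```

```bash
python3 -m jog '[[[-0.6,-0.035,-0.004,0,-0.1],[-0.6,-0.07,-0.007,0,-0.2],[-0.6,-0.105,-0.011,0,-0.3],[-0.6,-0.14,-0.014,0,-0.4],[-0.6,-0.175,-0.018,0,-0.45]]]' | sed -n '2,3p'
python3 -c "
from h import *
caddy('s'); rel(.445,.268,.2,0)"
```

```text
tool_pos: [0.5603, 0.1045, 0.2033]
tool_rot: [-3.141, -0.001, -0.402]
[('top', [174, 221, 22, 26, 326], [183.0, 234.0]), ('scene', [315, 173, 42, 39, 952], [336.2, 193.4])]
t 46.73 tcp [0.5587 0.1074 0.2036] yaw -0.401 shift [np.float64(-0.1674), np.float64(-0.1034), np.float64(0.0036)] turn -0.401 F [-0.4 -0.3 -0.4] open 0.0263 grip 25.0
```

```bash
python3 -m jog '[[[-0.6,-0.034,-0.021,0,-0.1],[-0.6,-0.068,-0.042,0,-0.2],[-0.6,-0.102,-0.063,0,-0.3],[-0.6,-0.136,-0.084,0,-0.4],[-0.6,-0.167,-0.103,0,-0.4]]]' | sed -n '2,3p'
python3 -m jog '[[[-0.6,0,0,0.02,0],[-0.6,0,0,0.05,0],[-0.6,0,0,0.08,0],[-0.6,0,0,0.105,0],[-0.6,0,0,0.117,0]]]' | sed -n '2,6p'
python3 -m jog '[[[-0.6,0,0,0,0],[-0.15,0,0,0,0],[-0.15,0,0,0,0],[-0.15,0,0,0,0],[-0.15,0,0,0,0]]]' | sed -n '2,6p'
python3 -m jog '[[[-0.15,0,0,-0.03,0],[-0.15,0,0,-0.07,0],[-0.15,0.03,0,-0.11,0],[0.1,0.07,0.01,-0.12,0],[0.1,0.1,0.02,-0.12,0]]]' | sed -n '2,4p'
python3 -m jog '[[[0.1,0.035,0.03,0,0],[0.1,0.07,0.06,0,0],[0.1,0.1,0.09,0,0],[0.1,0.12,0.11,0,0],[0.1,0.12,0.11,0,0]]]' 5| sed -n '2,4p'
python3 - <<'E'
from h import *
caddy('u'); rel(.6665,.140,.2,-.3)
s=cv2.imread('pics/u_scene.png');t=cv2.imread('pics/u_top.png')
a=cv2.resize(s[140:240,270:400],None,fx=3,fy=3,interpolation=cv2.INTER_CUBIC);b=cv2.resize(t[190:290,150:280],None,fx=3,fy=3,interpolation=cv2.INTER_CUBIC)
cv2.imwrite('pics/u3.png',np.hstack([a,b]))
E
```

```text
tool_pos: [0.4485, 0.2657, 0.2032]
tool_rot: [-3.141, -0.001, -0.003]
tool_pos: [0.4484, 0.2638, 0.083]
tool_rot: [3.14, 0.003, -0.008]
contact_force: [-1.1, -0.2, -0.9]
opening: 0.0263
grip_force: 25.0
tool_pos: [0.4501, 0.2646, 0.0869]
tool_rot: [-3.14, -0.002, -0.01]
contact_force: [0.6, 0.3, -0.2]
opening: 0.0388
grip_force: 0.0
tool_pos: [0.5517, 0.2446, 0.2117]
tool_rot: [-3.138, -0.01, -0.008]
contact_force: [0.2, 0.8, 0.2]
tool_pos: [0.6719, 0.1258, 0.2053]
tool_rot: [3.14, -0.003, -0.016]
contact_force: [-0.8, 0.2, -0.5]
[('top', [174, 221, 17, 12, 121], [181.1, 225.1]), ('scene', [315, 177, 38, 35, 772], [330.6, 195.1])]
t 48.92 tcp [0.6685 0.1306 0.2055] yaw -0.013 shift [np.float64(-0.0021), np.float64(-0.0094), np.float64(0.0055)] turn 0.287 F [ 0.5 -0.  -0.6] open 0.0504 grip 0.0
```

View pics/u3.png

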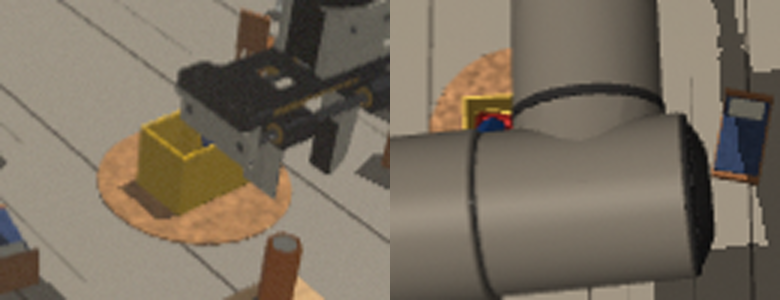

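The picture shows the caddy mouth-up on the mat, with red and blue inside at right-crop (490,122). The scene outline phase matched red and blue (about +6° bias), so orange should need yaw ≈ -0.39.

```bash
python3 -m jog '[[[0.1,-0.002,-0.009,0,0.1],[0.1,-0.002,-0.009,0,0.2],[0.1,-0.002,-0.009,0,0.3],[0.1,-0.002,-0.009,0,0.38],[0.1,-0.002,-0.009,0,0.38]]]' 5 | sed -n '2,3p'
python3 -c "
from h import *
rel(.6665,.140,.093,-.39)"
```

```text
tool_pos: [0.6651, 0.1427, 0.2065]
tool_rot: [-3.141, -0.0, -0.391]
t 49.33 tcp [0.6651 0.1427 0.2065] yaw -0.391 shift [np.float64(0.0024), np.float64(0.002), np.float64(0.1135)] turn -0.001 F [ 0.1  0.1 -0.6] open 0.0505 grip 0.0
```

```bash
python3 -m jog '[[[0.1,0.002,0.002,0.03,0],[0.1,0.002,0.002,0.06,0],[0.1,0.002,0.002,0.09,0],[0.1,0.002,0.002,0.105,0],[0.1,0.002,0.002,0.113,0]]]' | sed -n '2,4p'
python3 -m jog '[[[0.1,0,0,0,0],[0.1,0,0,0,0],[-0.6,0,0,0,0],[-0.6,0,0,0,0],[-0.6,0,0,0,0]]]' 5 | sed -n '2,6p'
python3 -m jog '[[[-0.6,0,0,0,0],[-0.6,0,0,0,0],[-0.6,0,0,0,0],[-0.6,0,0,0,0],[-0.6,0,0,0,0]]]' 5 | sed -n '2,6p'
```

```text
tool_pos: [0.665, 0.1394, 0.09]
tool_rot: [3.14, 0.004, -0.387]
contact_force: [0.6, 0.0, -0.3]
tool_pos: [0.6677, 0.1387, 0.0941]
tool_rot: [-3.14, -0.002, -0.39]
contact_force: [-0.5, 0.3, 0.7]
opening: 0.0351
grip_force: 0.0
tool_pos: [0.6674, 0.1382, 0.0935]
tool_rot: [-3.141, -0.001, -0.39]
contact_force: [-1.5, -1.5, 6.3]
opening: 0.0282
grip_force: 5.0
```

```bash
python3 -m jog '[[[-0.1,0,0,0,0],[-0.1,0,0,0,0],[-0.1,0,0,0,0.1],[-0.1,0,0,0,0.16],[-0.1,0,0,0,0.16]]]' 5 | sed -n '2,3p'
python3 -m jog '[[[-0.6,0,0,0,0],[-0.6,0,0,0,0],[-0.6,0,0,0,0],[-0.6,0,0,0,0],[-0.6,0,0,0,0]]]' 5 | sed -n '2,6p'
```

```text
tool_pos: [0.6669, 0.1387, 0.092]
tool_rot: [3.142, 0.001, -0.552]
tool_pos: [0.667, 0.1384, 0.0925]
tool_rot: [3.141, 0.0, -0.55]
contact_force: [-0.9, -0.6, 0.6]
opening: 0.0262
grip_force: 5.0
```

Aligned. Twisting orange off.

```bash
python3 -m jog '[[[-0.6,0,0,0,0],[-0.6,0,0,0,0],[-0.6,0,0,0,0],[-0.6,0,0,0,0],[-0.6,0,0,0,0]]]' 25 | sed -n '2,6p'
for i in 1 2 3 4 5 6 7 8 9; do
python3 -m jog '[[[-0.6,0,0,-0.0002,-0.1],[-0.6,0,0,-0.0005,-0.2],[-0.6,0,0,-0.0008,-0.3],[-0.6,0,0,-0.001,-0.4],[-0.6,0,0,-0.0012,-0.5]]]' | sed -n '4p'
python3 -m jog '[[[-0.6,0,0,-0.0002,0.1],[-0.6,0,0,-0.0005,0.2],[-0.6,0,0,-0.0008,0.3],[-0.6,0,0,-0.001,0.4],[-0.6,0,0,-0.0012,0.5]]]' | sed -n '2p;4,5p'
done
```

```text
tool_pos: [0.6669, 0.1385, 0.0925]
tool_rot: [3.141, 0.0, -0.55]
contact_force: [-1.7, -1.7, 1.3]
opening: 0.026
grip_force: 25.0
contact_force: [-0.0, -0.3, -2.9]
tool_pos: [0.6669, 0.1383, 0.0942]
contact_force: [0.4, -2.5, -3.3]
opening: 0.0257
contact_force: [-0.5, -1.0, -3.7]
tool_pos: [0.6669, 0.1383, 0.0965]
contact_force: [0.5, -2.1, -4.5]
opening: 0.0259
contact_force: [-0.4, -0.1, -2.9]
tool_pos: [0.6669, 0.1383, 0.0989]
contact_force: [-0.0, -2.2, -3.0]
opening: 0.0262
contact_force: [0.2, 0.7, -2.8]
tool_pos: [0.6669, 0.1383, 0.1012]
contact_force: [0.3, -2.0, -3.6]
opening: 0.0262
contact_force: [-1.2, 0.3, -3.7]
tool_pos: [0.6668, 0.1384, 0.1037]
contact_force: [-0.9, -1.3, -1.7]
opening: 0.026
contact_force: [-0.4, 1.0, -3.2]
tool_pos: [0.6669, 0.1384, 0.1061]
contact_force: [0.1, -1.5, -3.0]
opening: 0.026
contact_force: [-1.0, -0.2, -3.7]
tool_pos: [0.6669, 0.1384, 0.1084]
contact_force: [-0.2, -0.6, -3.6]
opening: 0.0262
contact_force: [0.0, -1.1, -3.8]
tool_pos: [0.6668, 0.1384, 0.1108]
contact_force: [0.3, -2.4, -3.2]
opening: 0.0258
contact_force: [0.1, 0.1, -2.6]
tool_pos: [0.6672, 0.1384, 0.114]
contact_force: [-1.3, -1.3, 0.7]
opening: 0.0262
```

```bash
for i in 1 2; do
python3 -m jog '[[[-0.6,0,0,-0.0004,-0.1],[-0.6,0,0,-0.0008,-0.2],[-0.6,0,0,-0.0012,-0.3],[-0.6,0,0,-0.0016,-0.4],[-0.6,0,0,-0.002,-0.5]]]' | sed -n '4p'
python3 -m jog '[[[-0.6,0,0,-0.0004,0.1],[-0.6,0,0,-0.0008,0.2],[-0.6,0,0,-0.0012,0.3],[-0.6,0,0,-0.0016,0.4],[-0.6,0,0,-0.002,0.5]]]' | sed -n '2p;4,5p'
done
python3 -m jog '[[[-0.6,0,0,-0.005,0],[-0.6,0,0,-0.01,0],[-0.6,0,0,-0.03,0],[-0.6,0,0,-0.06,0],[-0.6,0,0,-0.08,0]]]' | sed -n '2p;4,6p'
python3 -c "
from h import *
caddy('v'); rel(.445,.24,.2,0)"
```

```text
contact_force: [0.0, 0.3, -0.8]
tool_pos: [0.6673, 0.1387, 0.118]
contact_force: [0.0, -1.1, -0.9]
opening: 0.0259
contact_force: [-0.6, -0.3, -0.3]
tool_pos: [0.6674, 0.1389, 0.1221]
contact_force: [-0.3, 0.6, -0.3]
opening: 0.0259
tool_pos: [0.6677, 0.1387, 0.205]
contact_force: [1.2, -0.1, 0.3]
opening: 0.0263
grip_force: 25.0
[('top', [174, 221, 13, 15, 103], [178.6, 226.2]), ('scene', [315, 176, 42, 36, 996], [334.4, 193.0])]
t 61.52 tcp [0.6693 0.1389 0.2077] yaw -0.547 shift [np.float64(-0.2441), np.float64(0.0303), np.float64(0.0077)] turn -0.547 F [-0.5 -0.6  0. ] open 0.0257 grip 25.0
```

```bash
python3 -m jog '[[[-0.6,-0.035,0.004,0,-0.1],[-0.6,-0.07,0.008,0,-0.2],[-0.6,-0.105,0.012,0,-0.3],[-0.6,-0.14,0.017,0,-0.4],[-0.6,-0.175,0.022,0,-0.5]]]' | sed -n '2,3p'
python3 -c "
from h import *
rel(.445,.24,.2,0)"
```

```text
tool_pos: [0.5045, 0.2117, 0.2017]
tool_rot: [-3.141, 0.0, -0.043]
t 61.93 tcp [0.5045 0.2117 0.2017] yaw -0.043 shift [np.float64(-0.0607), np.float64(-0.0257), np.float64(0.0017)] turn -0.043 F [0.7 1.3 0.7] open 0.0261 grip 25.0
```

```bash
python3 -m jog '[[[-0.6,-0.03,-0.013,0,-0.04],[-0.6,-0.0607,-0.0257,0,-0.04],[-0.6,-0.0607,-0.0257,0.03,-0.04],[-0.6,-0.0607,-0.0257,0.06,-0.04],[-0.6,-0.0607,-0.0257,0.08,-0.04]]]' | sed -n '2,4p'
python3 -m jog '[[[-0.6,0,0,0.01,0],[-0.6,0,0,0.018,0],[-0.6,0,0,0.026,0],[-0.6,0,0,0.032,0],[-0.6,0,0,0.032,0]]]' | sed -n '2,6p'
python3 -c "
from h import *
rel(.445,.24,.088,0); caddy('w')"
```

```text
tool_pos: [0.4455, 0.2402, 0.1203]
tool_rot: [3.141, 0.001, -0.006]
contact_force: [-0.3, -0.6, -0.9]
tool_pos: [0.4476, 0.24, 0.0899]
tool_rot: [-3.141, -0.001, -0.01]
contact_force: [0.4, 0.5, -0.2]
opening: 0.0259
grip_force: 25.6
t 62.77 tcp [0.4476 0.24   0.0899] yaw -0.01 shift [np.float64(-0.0026), np.float64(-0.0), np.float64(0.0019)] turn -0.01 F [ 0.4  0.5 -0.2] open 0.0259 grip 25.6
[('top', [201, 221, 6, 10, 59], [203.5, 225.5]), ('scene', [315, 176, 42, 36, 933], [334.4, 193.8])]
```

```bash
python3 -m jog '[[[-0.6,-0.002,0,0.003,0],[-0.2,-0.002,0,0.003,0],[-0.2,-0.002,0,0.003,0],[-0.2,-0.002,0,0.003,0],[-0.2,-0.002,0,0.003,0]]]' | sed -n '2,6p'
python3 -m jog '[[[-0.2,0,0,-0.03,0],[-0.2,0,0,-0.07,0],[-0.2,0,0.04,-0.11,0],[-0.2,0.02,0.08,-0.12,0],[-0.2,0.04,0.12,-0.12,0]]]' | sed -n '2,4p'
python3 -m jog '[[[-0.2,0,0.04,0,0],[-0.2,0,0.08,0,0],[-0.2,0,0.12,0,0],[-0.2,0,0.16,0,0],[-0.2,0,0.2,0,0]]]' | sed -n '2,4p'
python3 -m jog '[[[-0.2,0,0.04,0,0],[-0.2,0,0.08,0,0],[-0.2,0,0.1,0,0],[-0.2,0,0.1,0,0],[-0.2,0,0.1,0,0]]]' | sed -n '2,4p'
python3 - <<'E'
from h import *
face('x')
R={"red":((0,130,60),(5,255,255)),"blue":((105,120,50),(125,255,255)),"orange":((6,160,60),(13,255,255)),"yellow":((18,130,60),(35,255,255)),"white":((0,0,170),(180,60,255))}
for n,(x0,y0,x1,y1) in(("top",(160,200,230,275)),("scene",(300,160,370,225))):
    H=cv2.cvtColor(cv2.imread(f'pics/x_{n}.png'),cv2.COLOR_BGR2HSV)
    for k,(lo,hi) in R.items():
        m=cv2.inRange(H,lo,hi); m=m[y0:y1,x0:x1]
        c,l,t,cc=cv2.connectedComponentsWithStats(m); print(n,k,[((a[:4]+[x0,y0,0,0]).tolist(),int(a[4])) for a in t[1:] if a[4]>5][:6])
# rim corners
H=cv2.cvtColor(cv2.imread('pics/x_top.png'),cv2.COLOR_BGR2HSV); m=cv2.inRange(H,*R["yellow"])[200:275,160:230]
p=cv2.findNonZero(m)+[160,200]; b=cv2.boxPoints(cv2.minAreaRect(p.astype(np.float32))); P=onz("top",b,.073); print(P[:,:2].round(3).tolist(),P.mean(0).round(3))
# goods moved? compare with the first pictures
for n in("top","scene"):
    d=cv2.absdiff(cv2.imread(f'pics/{n}0.png'),cv2.imread(f'pics/x_{n}.png')).max(2); d=cv2.morphologyEx((d>60).astype(np.uint8),cv2.MORPH_OPEN,np.ones((3,3)))
    c,l,t,cc=cv2.connectedComponentsWithStats(d); print(n,"diff",[a.tolist() for a in t[1:] if a[4]>15])
E
```

```text
tool_pos: [0.4452, 0.24, 0.0874]
tool_rot: [-3.141, -0.001, -0.01]
contact_force: [1.1, -1.0, 3.1]
opening: 0.0362
grip_force: 1.6
tool_pos: [0.4761, 0.1366, 0.2084]
tool_rot: [-3.14, -0.004, -0.007]
contact_force: [1.5, -0.2, -0.8]
tool_pos: [0.4729, -0.0649, 0.2049]
tool_rot: [-3.141, 0.002, -0.01]
contact_force: [1.1, 0.3, 0.4]
tool_pos: [0.4723, -0.1638, 0.2046]
tool_rot: [-3.14, 0.002, -0.013]
contact_force: [0.0, 0.7, 0.3]
[('top', [174, 220, 36, 27, 554], [194.1, 232.2]), ('scene', [315, 174, 42, 38, 895], [334.8, 194.1])]
[[346.0, 174.0, 0.224, 0.134], [348.0, 184.0, 0.237, 0.096], [331.0, 192.0, 0.175, 0.092], [328.0, 178.0, 0.159, 0.145], [317.0, 182.0, 0.122, 0.146], [315.0, 200.0, 0.12, 0.087], [328.0, 211.0, 0.172, 0.025], [354.0, 198.0, 0.27, 0.032], [356.0, 182.0, 0.267, 0.091]]
t 64.63 tcp [ 0.4726 -0.1623  0.2049] yaw -0.01 shift [np.float64(-0.0109), np.float64(-0.0322), np.float64(0.1539)] turn -1.612 F [ 0.   0.1 -0.5] open 0.0365 grip 0.0
top red [([179, 228, 21, 10], 56)]
top blue [([176, 229, 11, 10], 49)]
top orange [([178, 227, 5, 5], 7), ([185, 230, 12, 13],
[... 1356 characters left out ...]
6, 20, 12, 160], [235, 112, 20, 7, 99], [218, 127, 4, 6, 22], [174, 140, 6, 13, 55], [232, 140, 15, 12, 126], [291, 149, 39, 21, 533], [336, 149, 12, 10, 103], [257, 151, 11, 12, 102], [156, 159, 7, 15, 73], [258, 163, 9, 6, 44], [217, 165, 8, 5, 33], [222, 167, 20, 12, 159], [325, 171, 31, 17, 250], [171, 175, 52, 34, 1061], [169, 179, 6, 4, 21], [329, 184, 4, 4, 16], [135, 190, 77, 73, 2965], [323, 190, 7, 6, 21], [313, 202, 18, 11, 98], [356, 223, 14, 17, 141], [348, 243, 6, 6, 30], [296, 250, 13, 16, 133], [222, 258, 5, 5, 17], [295, 261, 8, 5, 34], [145, 262, 28, 28, 391], [133, 267, 19, 22, 275], [262, 267, 12, 14, 135], [288, 271, 7, 8, 41], [178, 283, 6, 5, 26], [253, 286, 9, 9, 57]]
```

Run:
```python
from h import *
def tri(a,b):
    (p,d),(q,e)=ray("top",[a]),ray("scene",[b]); t=np.linalg.lstsq(np.c_[d[0],-e[0]],q-p,rcond=None)[0]
    A,B=p+t[0]*d[0],q+t[1]*e[0]; print(((A+B)/2).round(3),"gap",np.linalg.norm(A-B).round(4))
tri((188.5,238),(332.5,173)); tri((180,239),(341,170)); tri((181,234),(343,178)); tri((191,236),(334,180))
for n,z in(("top",.073),("top",.03),("top",.02)):
    print(z,onz(n,[(179,228),(200,228),(200,238),(179,238)],z).round(3)[:,:2].tolist())
R={"r":((0,110,40),(5,255,255)),"b":((100,100,30),(130,255,255)),"o":((6,130,40),(14,255,255)),"Y":((18,110,30),(36,255,255)),"w":((0,0,150),(180,60,255))}
for n,(x0,y0,x1,y1) in(("top",(170,217,214,250)),("scene",(312,166,360,214))):
    H=cv2.cvtColor(cv2.imread(f'pics/x_{n}.png'),cv2.COLOR_BGR2HSV)[y0:y1,x0:x1]; g=np.full(H.shape[:2],'.')
    for k,v in R.items(): g[cv2.inRange(H,*v)>0]=k
    print(n,x0,y0); print("\n".join("".join(r) for r in g))
```

```text
[0.424 0.241 0.091] gap 0.0035
[0.424 0.27  0.091] gap 0.0033
[0.441 0.269 0.073] gap 0.0007
[0.434 0.238 0.073] gap 0.0006
0.073 [[0.46, 0.275], [0.458, 0.211], [0.427, 0.211], [0.429, 0.275]]
0.03 [[0.467, 0.283], [0.465, 0.217], [0.433, 0.217], [0.435, 0.283]]
0.02 [[0.468, 0.285], [0.467, 0.218], [0.435, 0.218], [0.437, 0.284]]
top 170 217
..oooo....o.ooooo..ooo.oooo..o...ooooo.o.o..
o...o...o...........o.....ooo.oo..o.oo.oo...
....oo....oo.oo.ooooo.o.oo.oo...o.o..oooo.o.
....o...o.o.o..oo.oo..o.o.o.....YYYY.o.oo.o.
.......oo......YYYYYYYYYYYYYYYYYYYYYY.o...oo
.o..YYYYYYYYYYYYYYYYYYYYYYYYYYYYYYYYYY......
ooo.YYYYYYYYYYYYYYYYYYYYYYYYYYYYYYYYYY.o.o..
..o.YYYYYYYYYYYYYYYYYYYYYYYYYYYYYYYYYYY.o..o
.o..YYYYYYYYYYYYYYYYYYYYYYYYYYYYYYYYYYYYooo.
....YYYYYYYYYYYYYYYYYYYYYYYYYYYYYYYYYYYYoooo
oo..YYYYY.ooo....YYYYYYYYYYYYYYYYYYYYYYYooo.
.oo.YYYY.orrrrrrrrroooooo.YYYYYYYYYYYYYYoooo
....YYYYorr.bb..rrrrrrrrrrrrrrYYYYYYYYYYo.oo
...oYYYYor.bbbbb..rrrroorrrrrrYYYYYYYYYYo..o
..o.YYYYo.bbbbbbb.rroooooorrrrYYYYYYYYYYoooo
...oYYY..bbbbbbbb.ooooooooorrrYYYYYYYYYYoo.o
oo..YYYYbbbbbbbbboooooooooorr.YYYY
[... 2396 characters left out ...]
YYYYYYYY......
...YYYYYYYYYYYYYYYYYYYYYYYYYYYYYYYYYYYYYYY...o..
....YYYYYYYYYYYYYYYYYYYYYYYYYYYYYYYYYYYY........
.....YYYYYYYYYYYYYYYYYYYYYYYYYYYYYYYYY........oo
......YYYYYYYYYYYYYYYYYYYYYYYYYYYYYY........o...
........YYYYYYYYYYYYYYYYYYYYYYYYYY....o.o..o....
.........YYYYYYYYYYYYYYYYYYYYYYY..o...........o.
o.........YYYYYYYYYYYYYYYYYYY...o........o.....o
............YYYYYYYYYYYYYYY....o.o.....o........
..o.........YYYYYYYYYYYYY....oo...o..........o..
..............YYYYYYYYY..oo.o......o..o.......o.
o..............YYYYYY........o.....o....o.......
................YYY..................oo.........
.......................o..........o.o...........
........o.......o...o...o........o.oo...o.......
```

```bash
python3 -c "
from cell import robot
print(robot.hand_in())"
```

```text
the job is handed in; nothing more can be done
None
```

Handed in at about 65 s; no verdict came back. The caddy stands mouth-up within about 4 mm of the mat's centre, and the red, blue and orange caps are inside it (green had none). Red lies flat; blue and orange lean with their tops about 18 mm above the rim. The goods showed no sign of being moved. Early on, red's marker may have lifted about 6 mm (by pull force), before I slowed the lift.

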